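Load the filter manifold and set it for a run

TASK

Get the vacuum manifold ready for a run: first turn the vent stopcock fully open, then fit every loose filter plate into a well of its own and push it down until it sits level and flush with the deck. When all are home, turn the vent fully closed, and last of all turn the bleed valve's lever to its index mark (50 degrees open). Do not disturb the beaker, the tip box or the jar.

Things in the scene. Friction and masses are not known exactly. Their poses are not given: they have to be found in the camera images.
- manifold: Vacuum filtration manifold: fixed aluminium block 230 x 310 x 40 mm (its x, y, z). Origin at the centre of its underside, on the bench; its yaw varies. The deck (top face) is 40 mm up. In its frame: four square wells at x = -45 and +45 mm, y = -110 and -22 mm; two valves at y = +75 mm.
- well0 (a point): Well at x -45, y -110 mm of the manifold: a square recess 60 x 60 mm, sides along the manifold's x and y. This point is the centre of the well's floor when pushed down, 8 mm below the deck: a seated plate's origin comes here. The black floor pad of an empty well stands 3 mm below the deck; it sinks 5 mm to its stop under a push of about 7 to 12 N and stays down (a plate's weight does not move it).
- well1 (a point): Well at x -45, y -22 mm of the manifold: a square recess 60 x 60 mm, sides along the manifold's x and y. This point is the centre of the well's floor when pushed down, 8 mm below the deck: a seated plate's origin comes here. The black floor pad of an empty well stands 3 mm below the deck; it sinks 5 mm to its stop under a push of about 7 to 12 N and stays down (a plate's weight does not move it).
- well2 (a point): Well at x 45, y -110 mm of the manifold: a square recess 60 x 60 mm, sides along the manifold's x and y. This point is the centre of the well's floor when pushed down, 8 mm below the deck: a seated plate's origin comes here. The black floor pad of an empty well stands 3 mm below the deck; it sinks 5 mm to its stop under a push of about 7 to 12 N and stays down (a plate's weight does not move it).
- well3 (a point): Well at x 45, y -22 mm of the manifold: a square recess 60 x 60 mm, sides along the manifold's x and y. This point is the centre of the well's floor when pushed down, 8 mm below the deck: a seated plate's origin comes here. The black floor pad of an empty well stands 3 mm below the deck; it sinks 5 mm to its stop under a push of about 7 to 12 N and stays down (a plate's weight does not move it).
- plate0: White filter plate, 54 x 54 x 8 mm, about 110 g, any plate fits any well in any of its four quarter-turns. Origin at the centre of its underside, z up. On top stands a grey grip bar 34 mm long (along the plate's x), 12 mm wide (y), from 8 to 32 mm above the origin. May be absent.
- plate1: White filter plate, 54 x 54 x 8 mm, about 110 g, any plate fits any well in any of its four quarter-turns. Origin at the centre of its underside, z up. On top stands a grey grip bar 34 mm long (along the plate's x), 12 mm wide (y), from 8 to 32 mm above the origin. May be absent.
- plate2: White filter plate, 54 x 54 x 8 mm, about 110 g, any plate fits any well in any of its four quarter-turns. Origin at the centre of its underside, z up. On top stands a grey grip bar 34 mm long (along the plate's x), 12 mm wide (y), from 8 to 32 mm above the origin. May be absent.
- plate3: White filter plate, 54 x 54 x 8 mm, about 110 g, any plate fits any well in any of its four quarter-turns. Origin at the centre of its underside, z up. On top stands a grey grip bar 34 mm long (along the plate's x), 12 mm wide (y), from 8 to 32 mm above the origin. May be absent.
- vent (a joint): Vent stopcock (square steel base, flat black lever), vertical axis. 0 rad = closed stop, lever along the manifold's +y; 1.57 = open stop, lever along the manifold's -x (anticlockwise from above). Stays where left; turns with about 0.1 N m.
- vent_axis (a point): On the vent's axis, at mid-height of its lever, 26 mm above the deck; manifold x -55, y 75 mm. The lever is a bar 10 mm wide, 14 mm tall (19 to 33 mm above the deck), reaching 52 mm from the axis.
- vent_grip (a point): Grip point on the vent lever, 42 mm from its axis, at mid-height; moves with it; the point's y points out along the lever.
- bleed (a joint): Bleed valve (round brass hub, round-edged black lever), vertical axis. 0 rad = closed stop, lever along the manifold's +y; 1.57 = open stop, lever along the manifold's +x (clockwise from above). The index mark, a black rib on the deck just beyond the lever's tip, is at 0.873 rad (50 degrees). Stays where left; turns with about 0.1 N m.
- bleed_axis (a point): On the bleed valve's axis, at mid-height of its lever, 26 mm above the deck; manifold x 55, y 75 mm. Lever size as the vent's.
- bleed_grip (a point): Grip point on the bleed lever, 42 mm from its axis, at mid-height; moves with it; the point's y points out along the lever.
- beaker: Bystander: empty glass beaker, 68 mm wide, 90 mm high; origin at the centre of its underside.
- tipbox: Bystander: pipette tip box, 85 x 120 mm, 61 mm high; origin at the centre of its underside.
- bottle: Bystander: amber jar, 60 mm wide, 130 mm high; origin at the centre of its underside.
Mind the look-alikes: they are no part of the job. Leave any orange look-alike of the plate0 alone.

How it is judged:
By the outcome, as a careful person would: the job done as asked, in the order asked, and still so for the second after the job is handed in, with the robot touching nothing.
Of plate0, plate1, plate2, plate3 only 3 to 4 are there at a start; the rules pass over those that are not, and their reading is None.
At some moment in a run one of plate0, plate1, plate2, plate3 may be knocked a few centimetres aside while the robot is not near it.
Once in a run the grip may slacken for a moment while it holds something.
It also fails if it takes over 208 s, if anything falls off the work surface, if the arm or the gripper's body presses on something with over 40 N, if the wrist force passes 120 N, or if a joint passes its speed limit or range.

ROBOT

A 6-joint arm with a two-finger parallel gripper is mounted at the origin on the work surface. World frame = base frame: x ahead of the robot, y to its left, z up, the work surface at z = 0. Lengths are in mm, angles in rad, forces in N, time in s.
With the tool pointing down it reaches from about 350 to 775 mm from the base axis. Payload 7.3 kg.
Tool frame: the origin (TCP) lies midway between the tips of the shut fingers; the grasp point (between the pads) lies 19 mm behind it; z points along the fingers, y is the line along which they close (so a half turn about z gives the same grasp; the last joint's range is limited). The gripper opens to 92 mm and grips with 3 to 60 N. Pads are 19 mm wide; open, the fingers measure 130 mm over their backs; the gripper's body (75 mm by 190 mm) begins 47 mm behind the grasp point.
Start: joints at [-1.451, 0.342, 1.524, -0, 1.275, -0.146], TCP at [137.93, -506.577, 226.741] pointing down, gripper open.
Joint ranges: [-2.53, 2.53], [-0.77, 2.02], [0.04, 2.7], [-1, 4.14], [0.28, 2.66], [-3.11, 3.11]. Speed limits (rad/s): [2.57, 2.57, 3.14, 3.14, 3.14, 3.14].

INTERFACE

Orientations are given as [roll, pitch, yaw] about the fixed x, y, z axes, in that order (R = Rz(yaw) Ry(pitch) Rx(roll)).
In Python, from plant import bot gives the robot as it stands.
- The arm moves only by the tool servo_tool, never from a script. Its argument "deltas" is a list of rows, each a list of 2 entries, a list of its own where there are three numbers: the shift along the tool's x, y, z in m, then the turn, a rotation vector about the tool's x, y, z in degrees. A call has 1 to 20 rows; each row shifts and turns the commanded pose from where the row before left it, along the tool's axes as they then stand; what a row does not reach is not made up. A row lasts 1/8 s, in which the tool goes at most 62.5 mm and 10.7 degrees, less where a joint would pass 70% of its speed; a pose out of reach is approached as far as the arm can. A call with a gripper value outside its range is refused whole. "fingers" is the opening, from 0 (shut) to 1 (fully open), set as the call begins (left out, the last holds). The fingers move at their own pace and stop on an object; the grip force is fixed at half the most. Time passes only in rows, so rows that do not move let the fingers close. It gives the time, the measured TCP pose, the force, the opening and the grip force at its end, in the units of the state.
- bot.get_obs(): the state, without advancing time (a new reading comes with each control period).
- bot.capture(name): name is "scene" or "top" or "wrist"; returns the picture (384x512x3 uint8, red, green, blue); there is no depth.
- bot.camera_model(name): a dict with "mtx" (3x3 intrinsics, pixels), "xyz" and "rotation" of the camera in the world. Camera axes: x right, y down, z forward; pixel columns grow to the right and rows downward; lengths in mm; the calibration is good to about 2 mm. A picture is of the moment at which its call begins: read the wrist's pose just before it. camera_model takes no time and is no camera call; for the wrist camera it gives the pose at the moment of the call.
- bot.close_job(): hands the job in; it is judged then, once.
The state is a dict: "time": time; "joint_positions": joint angles; "dq": joint speeds; "tau": joint torques, N m; "tool_pos": TCP position; "tcp_rot": TCP orientation; "contact_force": force on the tool from outside, world axes, zero at the start; "moment": the same for the moment, N m; "grip_width": finger opening in mm; "finger_force": force on a finger pad.
Only numpy, scipy, OpenCV 4.12 (cv2) and the standard library are available. Lean on these libraries where they do the work, as an engineer would, in place of code of your own. Each camera call takes 0.05 s, during which the arm holds its last target. There are 200 camera calls.

## Working session

There is one attempt and no reset: what is moved stays moved. The work goes in short steps, Python scripts to look and compute and a tool call to move; the robot and the scene stay as the last step left them, time stands still between calls to the robot, and variables do not carry over. Pictures are saved under pics/ and viewed, at most 14 in all, crops included, and the job is handed in when it is done.

Besides the shell and the picture viewer there is one more tool, called as name(argument=value, ...), one argument or row to a line, values as JSON. servo_tool: Moves the arm, as the interface text tells. Its arguments: {"type":"object","properties":{"deltas":{"type":"array"},"fingers":{"type":"number"}},"required":["deltas"]}

```bash
ls; mkdir -p pics
python3 - <<'E'
from plant import bot
import cv2,numpy as np
for n in("scene","top"):
    im=bot.capture(n); cv2.imwrite(f"pics/{n}0.png",im[:,:,::-1])
    m=bot.camera_model(n); print(n,np.round(m["mtx"],1).tolist(),np.round(m["xyz"],1),np.round(m["rotation"],3).tolist())
print(bot.get_obs())
E
```

```text
pics
scene [[457.4, 0.0, 247.0], [0.0, 457.4, 189.7], [0.0, 0.0, 1.0]] [1176.8 -421.8 1173.2] [-2.501, 0.017, 0.869]
top [[351.3, 0.0, 255.9], [0.0, 351.3, 196.6], [0.0, 0.0, 1.0]] [ 467.1  108.5 1034.1] [-3.078, -0.022, -1.555]
{'time': 0.1, 'joint_positions': array([-1.45102807e+00,  3.42653192e-01,  1.52491096e+00,  1.19039628e-05,
        1.27541489e+00, -1.45974519e-01]), 'dq': array([-0.00077968, -0.00051406, -0.00157031, -0.00055258, -0.00095609,
        0.0006284 ]), 'tau': array([ 1.85605873e-03, -4.32003736e+01, -2.44696552e+01,  7.19701289e-02,
        5.26245323e-02, -3.89645811e-05]), 'tool_pos': array([ 137.87279368, -506.19701938,  226.11806859]), 'tcp_rot': array([-3.14022267e+00, -2.12921133e-04,  2.65739161e-01]), 'contact_force': array([ 0.01292227, -0.59655582, -0.46153849]), 'moment': array([ 0.07312914,  0.0444868 , -0.02540044]), 'finger_force': 0.0, 'grip_width': 91.65922510549132}
```

View pics/top0.png

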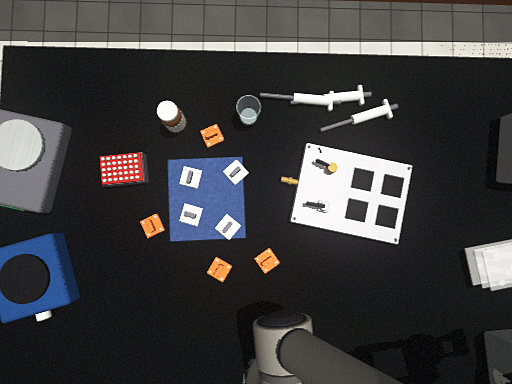

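View pics/scene0.png

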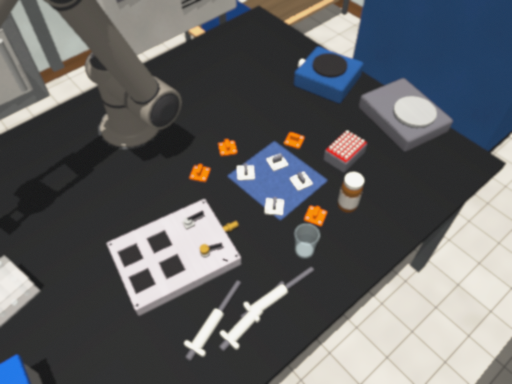

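Four white plates on the mat at top px (190,177), (235,172), (191,215), (228,227). The orange ones are look-alikes. The manifold is at ~(350,193), the vent at (317,206), and the bleed at (333,168). Both levers point toward manifold +y.

```bash
cat > h.py <<'E'
from plant import bot
import cv2,numpy as np
from scipy.spatial.transform import Rotation as R
def snap(n):
    m=bot.camera_model(n); return bot.capture(n),m
def ray(m,px,z):
    px=np.atleast_2d(np.float64(px)); K=np.array(m["mtx"]); Rm=R.from_euler('xyz',m["rotation"]).as_matrix() 
    d=np.c_[px,np.ones(len(px))]@np.linalg.inv(K).T@Rm.T; c=np.array(m["xyz"])
    return (c+d*((z-c[2])/d[:,2])[:,None])[:,:2]
def proj(m,P):
    Rm=R.from_euler('xyz',m["rotation"]).as_matrix(); p=(np.atleast_2d(P)-m["xyz"])@Rm@np.array(m["mtx"]).T
    return p[:,:2]/p[:,2:]
def blobs(mask,lo,hi):
    cs,_=cv2.findContours(mask.astype(np.uint8),cv2.RETR_LIST,cv2.CHAIN_APPROX_NONE)
    return [c[:,0,:] for c in cs if lo<cv2.contourArea(c)<hi]
def rect(m,c,z):   # min-area rectangle on plane z: centre, sizes, angle mod 90
    w=ray(m,c,z).astype(np.float32); (cx,cy),s,a=cv2.minAreaRect(w); return round(cx,1),round(cy,1),round(s[0],1),round(s[1],1),round(a,1)
def fitman(W): # W: 4 well centres matched to manifold xy
    M=np.array([[-45,-110],[-45,-22],[45,-110],[45,-22.]])
    a,b=M-M.mean(0),W-W.mean(0); th=np.arctan2((a[:,0]*b[:,1]-a[:,1]*b[:,0]).sum(),(a*b).sum())
    c,s=np.cos(th),np.sin(th); Rm=np.array([[c,-s],[s,c]]); t=W.mean(0)-Rm@M.mean(0)
    return th,Rm,t,np.abs(M@Rm.T+t-W).max()
E
python3 - <<'E'
from h import *
im,m=snap("top")
g=im.min(2)
print("white")
for c in blobs(im.min(2)>110,150,900):
    if c[:,0].min()>150 and c[:,0].max()<260: print(c.mean(0),rect(m,c,8))
print("dark")
for c in blobs(im.max(2)<90,200,800):
    if c[:,0].min()>335 and c[:,0].max()<415 and 140<c[:,1].min()<240: print(c.mean(0),rect(m,c,40))
print("bigwhite")
for c in blobs(im.min(2)>110,5000,20000): print(c.mean(0),rect(m,c,40))
mw=bot.camera_model("wrist"); print(mw)
o=bot.get_obs();Rt=R.from_euler('xyz',o["tcp_rot"]).as_matrix()
print("cam in tool",Rt.T@(np.array(mw["xyz"])-o["tool_pos"]), (Rt.T@R.from_euler('xyz',mw["rotation"]).as_matrix()).round(3))
E
```

```text
white
[227.5        226.46428571] (444.8, 168.1, 55.5, 55.5, 51.3)
[190.57142857 214.18571429] (478.0, 276.0, 56.6, 56.2, 74.6)
[190.34285714 176.91428571] (587.9, 280.0, 56.6, 55.5, 76.9)
[235.11111111 171.74074074] (605.5, 148.5, 55.8, 55.6, 43.0)
[166.9137931  110.46551724] (785.3, 354.0, 60.3, 58.9, 1.7)
dark
[386.39189189 216.43243243] (481.1, -284.6, 55.7, 56.5, 78.7)
[356.16438356 210.10958904] (497.7, -198.3, 55.9, 56.3, 78.9)
[392.02702703 185.56756757] (569.2, -302.0, 55.7, 57.2, 78.9)
[362.05555556 179.08333333] (586.2, -215.6, 55.8, 56.6, 78.9)
bigwhite
[351.46721311 193.24043716] (546.5, -185.3, 313.7, 231.5, 78.9)
{'mtx': array([[319.42152275,   0.        , 255.57639627],
       [  0.        , 319.42152275, 193.95605492],
       [  0.        ,   0.        ,   1.        ]]), 'xyz': array([ 208.5318242 , -488.29655375,  384.15324351]), 'rotation': array([ 2.86754713e+00,  1.03945296e-03, -1.30388647e+00])}
cam in tool [  72.8875755     1.04837351 -157.92570017] [[ 0.001 -0.963 -0.271]
 [ 1.     0.001  0.   ]
 [-0.    -0.271  0.963]]
```

servo_tool(
  deltas=[
    [[0, 0, 0], [0, 0, -9.1]],
    [[0, 0, 0], [0, 0, -9.1]],
    [[0, 0, 0], [0, 0, -9.1]],
    [[0, 0, 0], [0, 0, -9.1]],
    [[0, 0, 0], [0, 0, -9.1]],
    [[0, 0, 0], [0, 0, -9.1]],
    [[0, 0, 0], [0, 0, -9.1]],
    [[0.0393, 0.0218, 0], [0, 0, 0]],
    [[0.0393, 0.0218, 0], [0, 0, 0]],
    [[0.0393, 0.0218, 0], [0, 0, 0]],
    [[0.0393, 0.0218, 0], [0, 0, 0]],
    [[0.0393, 0.0218, 0], [0, 0, 0]],
    [[0.0393, 0.0218, 0], [0, 0, 0]],
    [[0.0393, 0.0218, 0], [0, 0, 0]],
    [[0.0393, 0.0218, 0], [0, 0, 0]],
    [[0.0393, 0.0218, 0], [0, 0, 0]],
    [[0.0393, 0.0218, 0], [0, 0, 0]],
    [[0.0393, 0.0218, 0], [0, 0, 0]],
    [[0.0393, 0.0218, 0], [0, 0, 0]],
    [[0.0393, 0.0218, 0], [0, 0, 0]],
  ],
  fingers=0.4,
)

```text
time: 2.65
tool_pos: [514.9, -58.3, 226.5]
tcp_rot: [-3.141, 0.0, 1.378]
contact_force: [0.1, -1.5, -0.2]
grip_width: 36.5
finger_force: 0.0
```

```bash
cat >> h.py <<'E'
def to(xy,z,yaw):  # tool-frame shift after having turned to yaw (deg): x,y,z mm and the tool-z turn
    o=bot.get_obs(); p=o["tool_pos"]; y0=np.degrees(o["tcp_rot"][2]); a=np.radians(yaw); d=np.r_[xy,z]-p
    tu=-((yaw-y0+180)%360-180)
    print("pos",p.round(1),"rpy",np.degrees(o["tcp_rot"]).round(2),"| shift",np.round([d[0]*np.cos(a)+d[1]*np.sin(a),d[0]*np.sin(a)-d[1]*np.cos(a),-d[2]],1),"turn",round(tu,2),"t",round(o["time"],1),"F",np.round(o["contact_force"],1),"w",round(o["grip_width"],1))
E
python3 - <<'E'
from h import *
im,m=snap("wrist"); cv2.imwrite("pics/w1.png",im[:,:,::-1])
W=[]
for c in blobs(im.max(2)<90,800,12000):
    r=rect(m,c,40)
    if 45<r[2]<65 and 45<r[3]<65: print(c.mean(0).round(),r)
to((514.8,-59.9),47,78.9)
O=np.array([546.3,-185.3]);print([proj(m,np.r_[p,66]).round().tolist() for p in [(506.7,-101.1),(514.8,-59.9),(614.7,-122.3),(622.8,-81.1)]])
E
```

```text
[93. 98.] (365.2, 48.8, 57.2, 54.1, 35.2)
pos [517.5 -54.7 226.4] rpy [ 1.7992e+02 -1.6000e-01  7.9050e+01] | shift [ -5.6  -1.6 179.4] turn 0.15 t 2.7 F [ 0.6  3.3 -1.5] w 36.7
[[[255.0, 218.0]], [[255.0, 179.0]], [[359.0, 218.0]], [[363.0, 179.0]]]
```

View pics/w1.png

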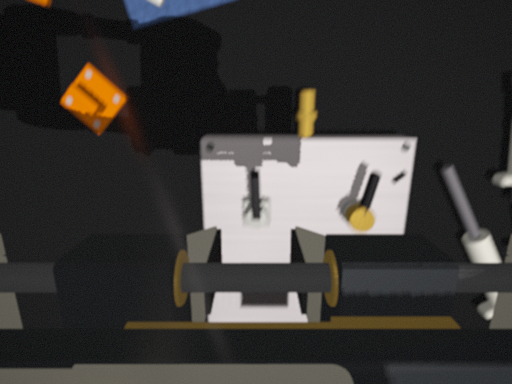

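The vent lever runs up from its base at (257,210) to (255,172), which matches the prediction at closed. The bleed hub is at (361,218), with its lever already partly open and the index rib at (399,177).

servo_tool(
  deltas=[
    [[0, 0, 0.03], [0, 0, 0]],
    [[0, 0, 0.03], [0, 0, 0]],
    [[0, 0, 0.03], [0, 0, 0]],
    [[0, 0, 0.03], [0, 0, 0]],
    [[0, 0, 0.02], [0, 0, 0]],
    [[0, 0, 0], [0, 0, 0]],
    [[0, 0, 0], [0, 0, 0]],
  ],
)

```text
time: 3.58
tool_pos: [514.6, -59.8, 87.4]
tcp_rot: [3.141, 0.0, 1.378]
contact_force: [-0.3, 0.5, 0.1]
grip_width: 36.3
finger_force: 0.0
```

Run:
```python
from h import *
to((514.8,-59.9),47,78.9)
```

```text
pos [514.6 -59.8  87.4] rpy [1.7994e+02 1.0000e-02 7.8930e+01] | shift [-0.   0.2 40.4] turn 0.03 t 3.6 F [-0.3  0.5  0.1] w 36.3
```

servo_tool(
  deltas=[
    [[0, 0, 0.019], [0, 0, 0]],
    [[0, 0, 0.019], [0, 0, 0]],
    [[0, 0, 0], [0, 0, 0]],
  ],
)

```text
time: 3.95
tool_pos: [513.9, -59.6, 48.7]
tcp_rot: [-3.141, 0.0, 1.378]
contact_force: [0.2, 0.4, 1.0]
grip_width: 36.6
finger_force: 0.0
```

servo_tool(
  deltas=[
    [[0, 0, 0], [0, 0, 0]],
    [[0, 0, 0], [0, 0, 0]],
    [[0, 0, 0], [0, 0, 0]],
    [[0, 0, 0], [0, 0, 0]],
    [[0, 0, 0], [0, 0, 0]],
    [[0, 0, 0], [0, 0, 0]],
  ],
  fingers=0,
)

```text
time: 4.7
tool_pos: [514.1, -59.5, 49.1]
tcp_rot: [3.142, -0.0, 1.378]
contact_force: [-2.9, 1.5, 5.4]
grip_width: 9.3
finger_force: 30.0
```

servo_tool(
  deltas=[
    [[-0.00036, -0.00548, 0], [0, 0, -7.5]],
    [[-0.00036, -0.00548, 0], [0, 0, -7.5]],
    [[-0.00036, -0.00548, 0], [0, 0, -7.5]],
    [[-0.00036, -0.00548, 0], [0, 0, -7.5]],
    [[-0.00036, -0.00548, 0], [0, 0, -7.5]],
    [[-0.00036, -0.00548, 0], [0, 0, -7.5]],
    [[-0.00036, -0.00548, 0], [0, 0, -7.5]],
    [[-0.00036, -0.00548, 0], [0, 0, -7.5]],
    [[-0.00036, -0.00548, 0], [0, 0, -7.5]],
    [[-0.00036, -0.00548, 0], [0, 0, -7.5]],
    [[-0.00036, -0.00548, 0], [0, 0, -7.5]],
    [[-0.00036, -0.00548, 0], [0, 0, -7.5]],
    [[0, -0.002, 0], [0, 0, -2.5]],
    [[0, 0, 0], [0, 0, 0]],
    [[0, 0, 0], [0, 0, 0]],
  ],
)

```text
time: 6.58
tool_pos: [462.1, -94.5, 48.9]
tcp_rot: [3.141, -0.005, 2.991]
contact_force: [-10.7, -1.2, 12.9]
grip_width: 10.0
finger_force: 30.4
```

Run:
```python
from h import *
to((465.5,-93.0),150,168.9); print(bot.get_obs()["moment"])
```

```text
pos [462.1 -94.5  48.9] rpy [179.99  -0.28 171.38] | shift [  -3.1    2.2 -101.1] turn 2.48 t 6.6 F [-10.7  -1.2  12.9] w 10.0
[-0.12783058  1.56006149 -0.46546392]
```

servo_tool(
  deltas=[
    [[0, 0, 0], [0, 0, 0]],
    [[0, 0, 0], [0, 0, 0]],
    [[0, 0, -0.02], [0, 0, 0]],
    [[0, 0, -0.04], [0, 0, 0]],
    [[0, 0, -0.04], [0, 0, 0]],
    [[0, 0, -0.04], [0, 0, 0]],
    [[0, 0, -0.04], [0, 0, 0]],
    [[0, 0, 0], [0, 0, 0]],
    [[0, 0, 0], [0, 0, 0]],
  ],
  fingers=0.5,
)

```text
time: 7.7
tool_pos: [464.3, -94.6, 227.9]
tcp_rot: [3.141, -0.001, 2.992]
contact_force: [-0.7, -0.3, 0.6]
grip_width: 46.2
finger_force: 0.0
```

Run:
```python
from h import *
im,m=snap("wrist"); cv2.imwrite("pics/w2.png",im[:,:,::-1])
to((525,215),260,168.9)
print([proj(m,np.r_[p,66]).round().tolist() for p in [(506.7,-101.1),(465.5,-93.0)]])
```

```text
pos [464.  -94.5 227.5] rpy [ 1.7998e+02 -1.2000e-01  1.7143e+02] | shift [-3.000e-01  3.155e+02 -3.250e+01] turn 2.53 t 7.8 F [-1.2 -0.6 -0.5] w 46.2
[[[256.0, 217.0]], [[258.0, 179.0]]]
```

View pics/w2.png

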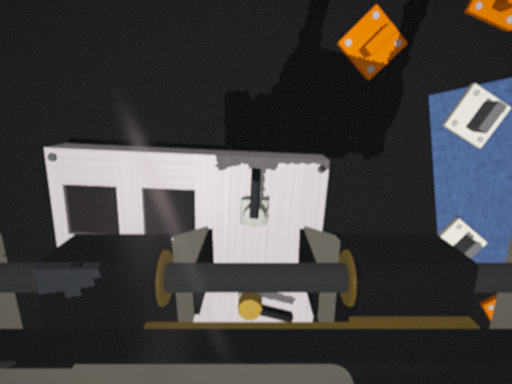

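The vent lever runs from (254,217) to (257,170), perpendicular to the manifold edge, so it is fully open. Now to the plates.

servo_tool(
  deltas=[
    [[-0.0067, 0.0401, -0.004], [0, 0, 0]],
    [[-0.0067, 0.0401, -0.004], [0, 0, 0]],
    [[-0.0067, 0.0401, -0.004], [0, 0, 0]],
    [[-0.0067, 0.0401, -0.004], [0, 0, 0]],
    [[-0.0067, 0.0401, -0.004], [0, 0, 0]],
    [[-0.0067, 0.0401, -0.004], [0, 0, 0]],
    [[-0.0067, 0.0401, -0.004], [0, 0, 0]],
    [[-0.0067, 0.0401, -0.004], [0, 0, 0]],
    [[0, 0, 0], [0, 0, 0]],
    [[0, 0, 0], [0, 0, 0]],
    [[0, 0, 0], [0, 0, 0]],
  ],
  fingers=0.5,
)

```text
time: 9.12
tool_pos: [565.1, 213.4, 260.2]
tcp_rot: [-3.141, -0.001, 2.991]
contact_force: [-0.6, 0.0, -0.3]
grip_width: 45.6
finger_force: 0.0
```

```bash
cat >> h.py <<'E'
def plates(im,m):  # white plates on the bench: centre, side, edge angle mod 90, bar angle mod 180
    out=[]
    for c in blobs(im.min(2)>120,400,8000):
        x,y,a,b,t=rect(m,c,8)
        if not(48<a<62 and 48<b<62): continue
        hull=np.zeros(im.shape[:2],np.uint8); cv2.fillConvexPoly(hull,cv2.convexHull(c.astype(np.int32)),1)
        hull=cv2.erode(hull,np.ones((7,7),np.uint8))
        bs=blobs((hull>0)&(im.max(2)<150),60,4000)
        if not bs: print("no bar",x,y);continue
        k=max(bs,key=len); r=cv2.minAreaRect(ray(m,k,20).astype(np.float32)); bx=cv2.boxPoints(r)
        e=max((bx[1]-bx[0],bx[2]-bx[1]),key=np.linalg.norm); bar=np.degrees(np.arctan2(e[1],e[0]))%180
        bar=t+90*round((bar-t)/90)
        out.append((x,y,a,b,t,round(bar%180,1),c.mean(0).round().tolist(),[round(float(v)) for v in r[1]]))
    return out
E
python3 - <<'E'
from h import *
im,m=snap("wrist"); cv2.imwrite("pics/w3.png",im[:,:,::-1])
for p in plates(im,m): print(p)
to((525,215),260,168.9)
E
```

```text
no bar 604.5 146.5
(587.1, 277.8, 56.5, 57.3, 77.0, 167.0, [308.0, 171.0], [13, 37])
(476.4, 273.4, 54.5, 54.5, 75.0, 165.0, [295.0, 84.0], [45, 45])
(443.9, 166.0, 56.3, 56.4, 52.0, 142.0, [203.0, 69.0], [9, 35])
pos [565.2 213.4 260.4] rpy [-1.7997e+02 -3.0000e-02  1.7135e+02] | shift [39.7 -6.2  0.4] turn 2.45 t 9.2 F [ 0.5 -0.3  0.5] w 45.6
```

View pics/w3.png

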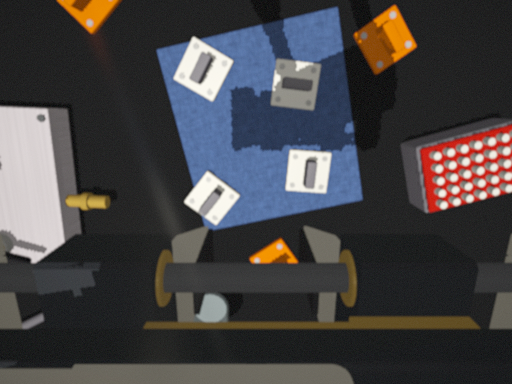

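Wrist view: four plates at (203,69), (296,84) in shadow, (309,171) and (212,197). Their bars lie at about 142°, 75°, 167° and 133°. Starting with the first, A.

servo_tool(
  deltas=[
    [[0, 0, 0], [0, 0, 9.78]],
    [[0, 0, 0], [0, 0, 9.78]],
    [[0, 0, 0], [0, 0, 9.78]],
    [[0.0133, -0.0223, 0.032], [0, 0, 0]],
    [[0.0133, -0.0223, 0.032], [0, 0, 0]],
    [[0.0133, -0.0223, 0.032], [0, 0, 0]],
    [[0.0133, -0.0223, 0.032], [0, 0, 0]],
    [[0.0133, -0.0223, 0.032], [0, 0, 0]],
    [[0, 0, 0], [0, 0, 0]],
    [[0, 0, 0], [0, 0, 0]],
    [[0, 0, 0], [0, 0, 0]],
  ],
)

```text
time: 10.55
tool_pos: [446.3, 167.7, 102.1]
tcp_rot: [3.139, 0.002, 2.48]
contact_force: [0.3, -0.2, -0.5]
grip_width: 46.1
finger_force: 0.0
```

Run:
```python
from h import *
im,m=snap("wrist"); cv2.imwrite("pics/w4.png",im[:,:,::-1])
for c in blobs(im.min(2)>110,1500,30000): print(c.mean(0).round(),rect(m,c,8))
for p in plates(im,m): print(p)
to((444.2,166.5),11,142)
```

```text
[174. 375.] (541.6, -5.5, 346.1, 21.7, 52.0)
(444.6, 167.0, 59.3, 56.2, 52.1, 142.1, [254.0, 193.0], [12, 23])
(478.0, 272.7, 59.6, 59.4, 75.1, 75.1, [388.0, 144.0], [39, 18])
pos [446.  167.7 101.8] rpy [1.7987e+02 1.2000e-01 1.4208e+02] | shift [ 0.7 -2.  90.8] turn 0.08 t 10.6 F [-0.5 -0.3  0.1] w 45.9
```

View pics/w4.png

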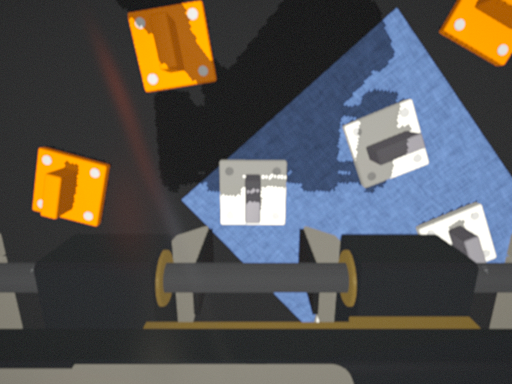

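Plate A is centred at (253,192), with its bar upright in the image, so it is aligned with the fingers.

servo_tool(
  deltas=[
    [[0.0007, -0.0014, 0.025], [0, 0, 0]],
    [[0, 0, 0.03], [0, 0, 0]],
    [[0, 0, 0.025], [0, 0, 0]],
    [[0, 0, 0.01], [0, 0, 0]],
    [[0, 0, 0], [0, 0, 0]],
  ],
)

```text
time: 11.22
tool_pos: [443.2, 166.8, 10.7]
tcp_rot: [-3.141, -0.0, 2.48]
contact_force: [-0.2, -0.7, 0.8]
grip_width: 45.7
finger_force: 0.0
```

servo_tool(
  deltas=[
    [[0, 0, 0], [0, 0, 0]],
    [[0, 0, 0], [0, 0, 0]],
    [[0, 0, 0], [0, 0, 0]],
    [[0, 0, 0], [0, 0, 0]],
    [[0, 0, 0], [0, 0, 0]],
    [[0, 0, 0], [0, 0, 0]],
  ],
  fingers=0,
)

```text
time: 11.98
tool_pos: [443.1, 166.8, 11.0]
tcp_rot: [3.141, 0.0, 2.48]
contact_force: [-0.9, 0.2, 5.4]
grip_width: 11.7
finger_force: 30.0
```

servo_tool(
  deltas=[
    [[0, 0, -0.01], [0, 0, 0]],
    [[0, 0, -0.03], [0, 0, 0]],
    [[0, 0, -0.03], [0, 0, 0]],
    [[0, 0, -0.03], [0, 0, 0]],
    [[0, 0, -0.03], [0, 0, 0]],
    [[0, 0, 0], [0, 0, 0]],
    [[0, 0, 0], [0, 0, 0]],
  ],
)

```text
time: 12.85
tool_pos: [442.3, 166.6, 140.1]
tcp_rot: [-3.141, -0.001, 2.48]
contact_force: [0.2, 1.0, -0.1]
grip_width: 11.6
finger_force: 30.0
```

Run:
```python
from h import *
im,m=snap("wrist"); cv2.imwrite("pics/w5.png",im[:,:,::-1])
z=bot.get_obs()["tool_pos"][2]
for c in blobs(im.min(2)>110,1500,30000): print(c.mean(0).round(),rect(m,c,z-3))
to((481.1,-284.6),140,168.9)
```

```text
[174. 375.] (482.2, 71.3, 221.6, 13.8, 52.2)
pos [442.1 166.5 139.7] rpy [-1.7990e+02 -8.0000e-02  1.4208e+02] | shift [-1.251e+02 -4.352e+02 -3.000e-01] turn -26.82 t 12.9 F [ 0.3 -0.1 -1. ] w 11.8
```

servo_tool(
  deltas=[
    [[0, 0, 0], [0, 0, -8.94]],
    [[0, 0, 0], [0, 0, -8.94]],
    [[0, 0, 0], [0, 0, -8.94]],
    [[-0.0113, -0.0396, 0], [0, 0, 0]],
    [[-0.0113, -0.0396, 0], [0, 0, 0]],
    [[-0.0113, -0.0396, 0], [0, 0, 0]],
    [[-0.0113, -0.0396, 0], [0, 0, 0]],
    [[-0.0113, -0.0396, 0], [0, 0, 0]],
    [[-0.0113, -0.0396, 0], [0, 0, 0]],
    [[-0.0113, -0.0396, 0], [0, 0, 0]],
    [[-0.0113, -0.0396, 0], [0, 0, 0]],
    [[-0.0113, -0.0396, 0], [0, 0, 0]],
    [[-0.0113, -0.0396, 0], [0, 0, 0]],
    [[-0.0113, -0.0396, 0], [0, 0, 0]],
    [[0, 0, 0], [0, 0, 0]],
    [[0, 0, 0], [0, 0, 0]],
    [[0, 0, 0], [0, 0, 0]],
  ],
)

```text
time: 15.02
tool_pos: [480.9, -283.3, 140.3]
tcp_rot: [3.141, -0.001, 2.949]
contact_force: [0.3, 0.3, -0.8]
grip_width: 11.8
finger_force: 30.0
```

Run:
```python
from h import *
im,m=snap("wrist"); cv2.imwrite("pics/w6.png",im[:,:,::-1])
for c in blobs(im.max(2)<100,1500,30000): print("d",c.mean(0).round(),rect(m,c,40))
for c in blobs(im.min(2)>110,1500,90000): print("w",c.mean(0).round(),rect(m,c,40),rect(m,c,bot.get_obs()["tool_pos"][2]-3))
to((480.1,-284.4),60,168.9)
```

```text
d [394. 281.] (584.0, -172.6, 212.3, 85.1, 77.8)
d [256. 269.] (547.4, -297.1, 52.2, 98.3, 79.0)
d [355. 191.] (495.4, -201.9, 57.7, 56.5, 79.0)
d [252. 175.] (464.4, -284.3, 56.9, 27.0, 79.0)
w [430. 310.] (623.5, -144.8, 57.5, 40.0, 79.0) (542.8, -192.3, 35.8, 24.9, 79.0)
w [356. 191.] (495.7, -201.1, 61.7, 60.0, 79.0) (463.3, -227.3, 38.4, 37.3, 79.0)
w [252. 175.] (464.5, -284.3, 60.6, 30.4, 79.0) (443.9, -279.1, 37.7, 18.9, 79.0)
w [374. 176.] (494.1, -197.4, 273.5, 134.8, 78.8) (462.3, -225.0, 170.2, 83.9, 78.8)
pos [ 481.1 -283.5  140.5] rpy [ 1.7998e+02 -4.0000e-02  1.6898e+02] | shift [ 0.8 -1.1 80.5] turn 0.08 t 15.1 F [-1.5 -0.5 -0.6] w 12.0
```

View pics/w6.png

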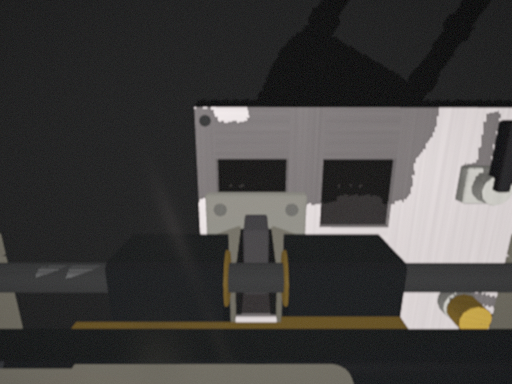

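Plate A is in the grip with its far top edge from (206,194) to (306,194). Well0 spans columns 218–287 from row 158, and well1 is at (355,192). I'll compare plate and well in the same view.

Run:
```python
from h import *
m=bot.camera_model("wrist"); o=bot.get_obs(); t=o["tool_pos"]
a=np.radians(168.9); U=np.array([[np.cos(a),np.sin(a)],[np.sin(a),-np.cos(a)]])
im=cv2.imread("pics/w6.png").astype(int)
f=lambda px,z:((ray(m,px,z)-t[:2])@U.T).round(1).tolist()
# subpixel scan edges
row=im[205,:,:].mean(1); print("row205",[(i,int(row[i])) for i in range(198,216)],[(i,int(row[i])) for i in range(298,314)])
col=im[180:202,:,:].mean(2)[:,262:268].mean(1); print(col.astype(int))
row=im[172].mean(1); print([(i,int(row[i])) for i in range(212,223)],[(i,int(row[i])) for i in range(282,292)])
c=im[150:165,265:280].mean((1,2)); print(c.astype(int))
print("plate corners",f([(206,194),(306,194)],t[2]-3),"well0 near edge",f([(218,158.5),(287,158.5)],40))
```

```text
row205 [(198, 156), (199, 217), (200, 232), (201, 233), (202, 232), (203, 233), (204, 229), (205, 202), (206, 162), (207, 144), (208, 143), (209, 144), (210, 145), (211, 143), (212, 144), (213, 143), (214, 135), (215, 127)] [(298, 144), (299, 144), (300, 144), (301, 144), (302, 144), (303, 143), (304, 143), (305, 143), (306, 172), (307, 208), (308, 221), (309, 224), (310, 219), (311, 205), (312, 196), (313, 195)]
[ 30  28  30  28  28  28  27  29  30  26  35  69 107 128 134 138 141 144
 144 144 143 144]
[(212, 124), (213, 124), (214, 126), (215, 123), (216, 114), (217, 101), (218, 73), (219, 31), (220, 27), (221, 27), (222, 31)] [(282, 28), (283, 28), (284, 30), (285, 56), (286, 91), (287, 107), (288, 117), (289, 126), (290, 128), (291, 126)]
[125 124 124 123 124 124 125 121 104  72  39  26  29  28  28]
plate corners [[27.1, -26.9], [27.2, 25.5]] well0 near edge [[29.8, -31.5], [29.9, 24.7]]
```

servo_tool(
  deltas=[
    [[-0.0002, -0.0025, 0.015], [0, 0, 0]],
    [[0, 0, 0.03], [0, 0, 0]],
    [[0, 0, 0.03], [0, 0, 0]],
    [[0, 0, 0.01], [0, 0, 0]],
    [[0, 0, 0], [0, 0, 0]],
    [[0, 0, 0], [0, 0, 0]],
  ],
)

```text
time: 15.82
tool_pos: [481.5, -287.6, 56.7]
tcp_rot: [-3.141, 0.002, 2.948]
contact_force: [-0.4, -0.4, -1.3]
grip_width: 11.5
finger_force: 30.0
```

Run:
```python
from h import *
im,m=snap("wrist"); cv2.imwrite("pics/w7.png",im[:,:,::-1]); to((480.1,-284.4),48,168.9)
```

```text
pos [ 481.5 -287.6   56.9] rpy [-1.7993e+02  1.2000e-01  1.6891e+02] | shift [2.  2.9 8.9] turn 0.01 t 15.9 F [-0.   1.1 -0.1] w 11.8
```

View pics/w7.png

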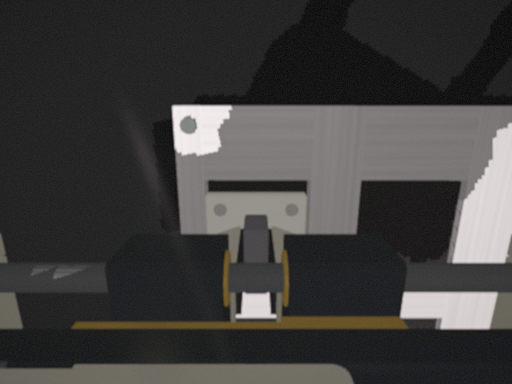

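Plate edges are at columns 206–306 and the well opening at 208–307, so the plate is within ~1 mm. Correct slightly and go down.

servo_tool(
  deltas=[
    [[0.0005, 0.0009, 0.002], [0, 0, 0]],
    [[0, 0, 0.003], [0, 0, 0]],
    [[0, 0, 0.003], [0, 0, 0]],
    [[0, 0, 0.002], [0, 0, 0]],
    [[0, 0, 0.002], [0, 0, 0]],
    [[0, 0, 0.002], [0, 0, 0]],
    [[0, 0, 0.002], [0, 0, 0]],
    [[0, 0, 0], [0, 0, 0]],
  ],
)

```text
time: 16.88
tool_pos: [480.7, -286.2, 42.8]
tcp_rot: [-3.141, 0.001, 2.948]
contact_force: [-7.7, 5.2, 25.1]
grip_width: 12.1
finger_force: 30.0
```

Run:
```python
from h import *
to((480.1,-284.4),42,168.9)
```

```text
pos [ 480.7 -286.2   42.8] rpy [-1.7995e+02  8.0000e-02  1.6892e+02] | shift [0.9 1.7 0.8] turn 0.02 t 16.9 F [-7.7  5.2 25.1] w 12.1
```

servo_tool(
  deltas=[
    [[0, 0, 0], [0, 0, 0]],
    [[0, 0, 0], [0, 0, 0]],
    [[0, 0, 0], [0, 0, 0]],
    [[0, 0, -0.02], [0, 0, 0]],
    [[0, 0, -0.04], [0, 0, 0]],
    [[0, 0, -0.04], [0, 0, 0]],
    [[0, 0, 0], [0, 0, 0]],
    [[0, 0, 0], [0, 0, 0]],
  ],
  fingers=0.5,
)

```text
time: 17.88
tool_pos: [480.1, -285.8, 138.7]
tcp_rot: [3.141, -0.001, 2.948]
contact_force: [-0.4, 0.4, -0.4]
grip_width: 45.5
finger_force: 0.0
```

Run:
```python
from h import *
im,m=snap("wrist"); cv2.imwrite("pics/w8.png",im[:,:,::-1])
it,mt=snap("top"); print([p[:6] for p in plates(it,mt)])
for c in blobs(im.min(2)>110,1000,90000): print("w",c.mean(0).round(),rect(m,c,40))
to((478,273),150,75.0)
```

```text
[]
w [259. 312.] (587.8, -301.0, 106.1, 32.0, 78.9)
w [360. 192.] (495.6, -201.1, 61.8, 60.5, 79.2)
w [371. 181.] (493.3, -199.3, 269.3, 133.8, 79.0)
pos [ 479.8 -285.6  138.1] rpy [ 1.7992e+02 -1.5000e-01  1.6891e+02] | shift [ 539.1 -146.3  -11.9] turn 93.91 t 18.0 F [0.9 0.2 0.5] w 45.7
```

View pics/w8.png

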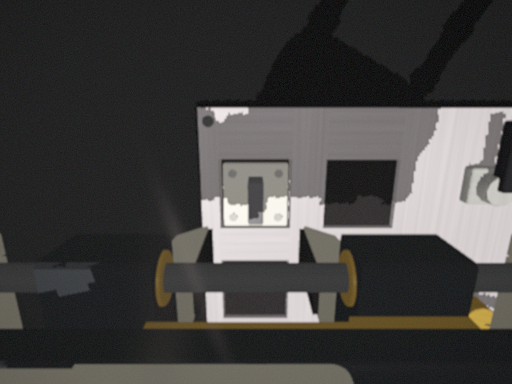

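Plate A sits centred in well0 at (256,194), flush-looking. Next is B.

servo_tool(
  deltas=[
    [[0, 0, 0], [0, 0, 9.39]],
    [[0, 0, 0], [0, 0, 9.39]],
    [[0, 0, 0], [0, 0, 9.39]],
    [[0, 0, 0], [0, 0, 9.39]],
    [[0, 0, 0], [0, 0, 9.39]],
    [[0, 0, 0], [0, 0, 9.39]],
    [[0, 0, 0], [0, 0, 9.39]],
    [[0, 0, 0], [0, 0, 9.39]],
    [[0, 0, 0], [0, 0, 9.39]],
    [[0, 0, 0], [0, 0, 9.39]],
    [[0, 0, 0], [0, 0, 0]],
  ],
)

```text
time: 19.35
tool_pos: [480.1, -285.8, 138.5]
tcp_rot: [-3.14, -0.001, 1.311]
contact_force: [-0.2, -0.4, -0.1]
grip_width: 45.7
finger_force: 0.0
```

servo_tool(
  deltas=[
    [[0.0415, -0.0113, 0], [0, 0, 0]],
    [[0.0415, -0.0113, 0], [0, 0, 0]],
    [[0.0415, -0.0113, 0], [0, 0, 0]],
    [[0.0415, -0.0113, 0], [0, 0, 0]],
    [[0.0415, -0.0113, 0], [0, 0, 0]],
    [[0.0415, -0.0113, 0], [0, 0, 0]],
    [[0.0415, -0.0113, 0], [0, 0, 0]],
    [[0.0415, -0.0113, 0], [0, 0, 0]],
    [[0.0415, -0.0113, 0], [0, 0, 0]],
    [[0.0415, -0.0113, 0], [0, 0, 0]],
    [[0.0415, -0.0113, 0], [0, 0, 0]],
    [[0.0415, -0.0113, 0], [0, 0, 0]],
    [[0.0415, -0.0113, 0], [0, 0, 0]],
    [[0, 0, 0], [0, 0, 0]],
    [[0, 0, 0], [0, 0, 0]],
    [[0, 0, 0], [0, 0, 0]],
  ],
)

```text
time: 21.35
tool_pos: [478.2, 271.9, 139.5]
tcp_rot: [-3.141, 0.001, 1.309]
contact_force: [0.0, 0.5, -0.2]
grip_width: 45.7
finger_force: 0.0
```

Run:
```python
from h import *
im,m=snap("wrist"); cv2.imwrite("pics/w9.png",im[:,:,::-1])
for p in plates(im,m): print(p)
to((478,273),11,75.1)
```

```text
pos [478.3 271.9 139.6] rpy [-1.7999e+02  3.0000e-02  7.4970e+01] | shift [  1.   -0.6 128.6] turn -0.13 t 21.4 F [-0.3 -0.1 -0.2] w 45.7
```

View pics/w9.png

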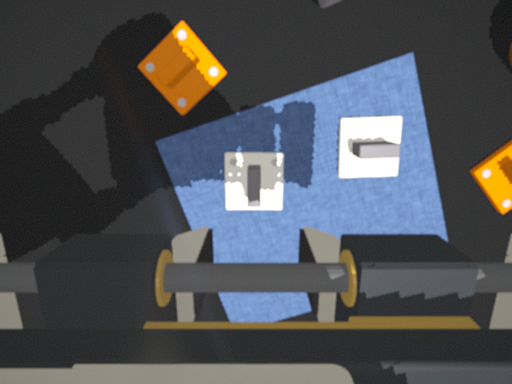

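Run:
```python
from h import *
im=cv2.imread("pics/w9.png")[:,:,::-1]; m=bot.camera_model("wrist")
for th in(60,80,100,120,140):
  for c in blobs(im.min(2)>th,800,30000):
    r=rect(m,c,8)
    if 40<r[2]<70 and 40<r[3]<70: print(th,c.mean(0).round(),r)
```

```text
140 [254. 181.] (477.6, 274.0, 56.5, 55.9, 75.0)
140 [369. 146.] (587.0, 278.2, 56.5, 56.7, 77.0)
```

Plate B is at (254,181) with its bar upright. Plate C is at (370,146).

servo_tool(
  deltas=[
    [[0.0018, -0.0012, 0.025], [0, 0, 0]],
    [[0, 0, 0.035], [0, 0, 0]],
    [[0, 0, 0.035], [0, 0, 0]],
    [[0, 0, 0.025], [0, 0, 0]],
    [[0, 0, 0.0085], [0, 0, 0]],
    [[0, 0, 0], [0, 0, 0]],
  ],
)

```text
time: 22.15
tool_pos: [477.7, 274.6, 11.3]
tcp_rot: [-3.141, 0.0, 1.309]
contact_force: [0.7, 0.3, -0.2]
grip_width: 46.2
finger_force: 0.0
```

servo_tool(
  deltas=[
    [[0, 0, 0], [0, 0, 0]],
    [[0, 0, 0], [0, 0, 0]],
    [[0, 0, 0], [0, 0, 0]],
    [[0, 0, 0], [0, 0, 0]],
    [[0, 0, 0], [0, 0, 0]],
    [[0, 0, 0], [0, 0, 0]],
  ],
  fingers=0,
)

```text
time: 22.9
tool_pos: [477.6, 275.1, 11.5]
tcp_rot: [3.141, -0.0, 1.309]
contact_force: [-0.9, -0.9, 4.2]
grip_width: 11.8
finger_force: 30.0
```

servo_tool(
  deltas=[
    [[0, 0, -0.01], [0, 0, 0]],
    [[0, 0, -0.03], [0, 0, 0]],
    [[0, 0, -0.03], [0, 0, 0]],
    [[0, 0, -0.03], [0, 0, 0]],
    [[0, 0, -0.03], [0, 0, 0]],
    [[0, 0, 0], [0, 0, -3.9]],
    [[0, 0, 0], [0, 0, 0]],
  ],
)

```text
time: 23.78
tool_pos: [477.3, 275.0, 141.6]
tcp_rot: [3.141, -0.0, 1.377]
contact_force: [-0.2, 0.4, -1.4]
grip_width: 11.8
finger_force: 30.0
```

servo_tool(
  deltas=[
    [[-0.0423, 0.0154, 0], [0, 0, 0]],
    [[-0.0423, 0.0154, 0], [0, 0, 0]],
    [[-0.0423, 0.0154, 0], [0, 0, 0]],
    [[-0.0423, 0.0154, 0], [0, 0, 0]],
    [[-0.0423, 0.0154, 0], [0, 0, 0]],
    [[-0.0423, 0.0154, 0], [0, 0, 0]],
    [[-0.0423, 0.0154, 0], [0, 0, 0]],
    [[-0.0423, 0.0154, 0], [0, 0, 0]],
    [[-0.0423, 0.0154, 0], [0, 0, 0]],
    [[-0.0423, 0.0154, 0], [0, 0, 0]],
    [[-0.0423, 0.0154, 0], [0, 0, 0]],
    [[-0.0423, 0.0154, 0], [0, 0, 0]],
    [[-0.0423, 0.0154, 0], [0, 0, 0]],
    [[0, 0, 0], [0, 0, 0]],
    [[0, 0, 0], [0, 0, 0]],
    [[0, 0, 0], [0, 0, 0]],
  ],
)

```text
time: 25.78
tool_pos: [568.1, -301.8, 141.1]
tcp_rot: [-3.141, -0.0, 1.378]
contact_force: [-0.4, 0.2, -1.0]
grip_width: 11.5
finger_force: 30.0
```

```bash
cat >> h.py <<'E'
def fitshift(yaw,name,col):
    # held plate against the well, both seen by the wrist camera, in tool axes (mm from TCP)
    im,m=snap("wrist"); cv2.imwrite(f"pics/{name}.png",im[:,:,::-1]); t=bot.get_obs()["tool_pos"]
    a=np.radians(yaw); U=np.array([[np.cos(a),np.sin(a)],[np.sin(a),-np.cos(a)]])
    print("t",t.round(1))
    for lab,mk in(("dark",im.max(2)<75),("light",im.min(2)>110)):
        for c in blobs(mk,500,30000):
            x,y,w,h=cv2.boundingRect(c.astype(np.int32))
            if x<330 and x+w>180 and y<235 and w<200:
                q=c[c[:,1]<228]; z=40 if lab=="dark" else t[2]-3
                p=(ray(m,q,z)-t[:2])@U.T
                print(lab,(x,y,w,h),"x",p[:,0].min().round(1),p[:,0].max().round(1),"y",p[:,1].min().round(1),p[:,1].max().round(1))
E
python3 - <<'E'
from h import *
fitshift(78.9,"w10",256); to((568.5,-303.8),57,78.9)
E
```

```text
t [ 568.2 -301.8  141.3]
dark (228, 215, 56, 107) x -30.6 -19.6 y -8.8 9.4
dark (222, 162, 69, 30) x 1.7 26.4 y -27.7 28.8
dark (219, 47, 75, 77) x 57.6 113.1 y -27.7 28.6
light (217, 159, 80, 36) x 26.7 45.2 y -19.5 21.4
light (100, 158, 90, 44) x 22.8 45.6 y -79.2 -34.2
light (215, 43, 82, 86) x 60.6 99.1 y -18.8 19.7
pos [ 568.2 -301.8  141.3] rpy [-1.7998e+02 -1.0000e-02  7.8970e+01] | shift [-1.9  0.7 84.3] turn 0.07 t 25.8 F [ 0.2  0.2 -1. ] w 12.1
```

View pics/w10.png

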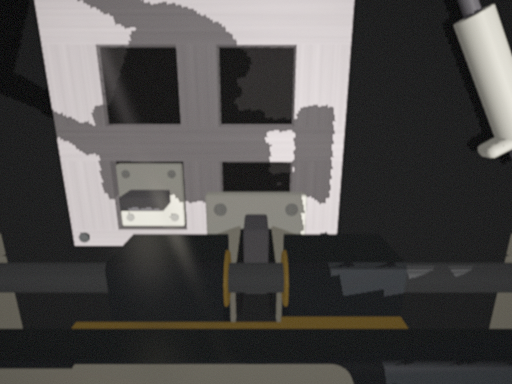

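Plate B in the grip spans columns 206–306 at row 194. Well2's visible opening spans columns 222–291. The measured shift agrees with the map.

servo_tool(
  deltas=[
    [[-0.002, 0.0008, 0.015], [0, 0, 0]],
    [[0, 0, 0.03], [0, 0, 0]],
    [[0, 0, 0.03], [0, 0, 0]],
    [[0, 0, 0.009], [0, 0, 0]],
    [[0, 0, 0], [0, 0, 0]],
    [[0, 0, 0], [0, 0, 0]],
  ],
)

```text
time: 26.58
tool_pos: [569.3, -305.7, 58.5]
tcp_rot: [3.14, 0.001, 1.377]
contact_force: [0.2, -0.0, -0.9]
grip_width: 12.0
finger_force: 30.0
```

Run:
```python
from h import *
fitshift(78.9,"w11",256); to((568.5,-303.8),48,78.9)
im=cv2.imread("pics/w11.png").astype(int)
r=im[186].mean(1); print([(i,int(r[i])) for i in range(200,216)],[(i,int(r[i])) for i in range(298,314)])
r=im[205].mean(1); print([(i,int(r[i])) for i in range(200,212)],[(i,int(r[i])) for i in range(300,312)])
print(im[172:200,270:280].mean((1,2)).astype(int))
```

```text
t [ 569.3 -305.7   58.6]
dark (228, 215, 56, 107) x 2.1 9.6 y -5.7 6.8
dark (203, 180, 99, 16) x 21.7 30.6 y -29.3 26.5
dark (196, 11, 113, 115) x 61.1 116.3 y -29.3 26.8
light (190, 4, 123, 128) x 59.1 115.1 y -29.1 26.1
pos [ 569.3 -305.7   58.6] rpy [1.7987e+02 6.0000e-02 7.8910e+01] | shift [ 1.7 -1.1 10.6] turn 0.01 t 26.6 F [-0.2 -0.2 -1.4] w 11.5
[(200, 102), (201, 100), (202, 94), (203, 79), (204, 52), (205, 28), (206, 24), (207, 28), (208, 30), (209, 24), (210, 30), (211, 24), (212, 20), (213, 25), (214, 31), (215, 26)] [(298, 44), (299, 53), (300, 50), (301, 65), (302, 86), (303, 99), (304, 130), (305, 183), (306, 215), (307, 223), (308, 222), (309, 220), (310, 222), (311, 224), (312, 225), (313, 226)]
[(200, 112), (201, 102), (202, 95), (203, 90), (204, 80), (205, 89), (206, 121), (207, 133), (208, 135), (209, 134), (210, 136), (211, 137)] [(300, 135), (301, 134), (302, 132), (303, 143), (304, 181), (305, 209), (306, 212), (307, 213), (308, 218), (309, 218), (310, 222), (311, 224)]
[118 116 116 117 117 117 114 101  73  42  23  24  24  27  24  27  24  23
  38  72 102 119 126 130 133 134 134 134]
```

servo_tool(
  deltas=[
    [[0.001, -0.0013, 0.002], [0, 0, 0]],
    [[0, 0, 0.003], [0, 0, 0]],
    [[0, 0, 0.003], [0, 0, 0]],
    [[0, 0, 0.002], [0, 0, 0]],
    [[0, 0, 0.002], [0, 0, 0]],
    [[0, 0, 0.002], [0, 0, 0]],
    [[0, 0, 0.002], [0, 0, 0]],
    [[0, 0, 0.001], [0, 0, 0]],
    [[0, 0, 0], [0, 0, 0]],
  ],
)

```text
time: 27.75
tool_pos: [567.5, -304.0, 43.4]
tcp_rot: [3.141, 0.001, 1.377]
contact_force: [-7.3, 4.4, 20.0]
grip_width: 11.7
finger_force: 30.0
```

Run:
```python
from h import *
to((568.5,-303.8),43,78.9)
```

```text
pos [ 567.5 -304.    43.4] rpy [1.7994e+02 4.0000e-02 7.8920e+01] | shift [0.4 0.9 0.4] turn 0.02 t 27.8 F [-7.3  4.4 20. ] w 11.7
```

servo_tool(
  deltas=[
    [[0, 0, 0], [0, 0, 0]],
    [[0, 0, 0], [0, 0, 0]],
    [[0, 0, 0], [0, 0, 0]],
    [[0, 0, -0.017], [0, 0, 0]],
    [[0, 0, -0.04], [0, 0, 0]],
    [[0, 0, -0.04], [0, 0, 0]],
    [[0, 0, 0], [0, 0, -9.79]],
    [[0, 0, 0], [0, 0, -9.79]],
    [[0, 0, 0], [0, 0, -9.79]],
    [[0, 0, 0], [0, 0, -9.79]],
    [[0, 0, 0], [0, 0, -9.79]],
    [[0, 0, 0], [0, 0, -9.79]],
    [[0, 0, 0], [0, 0, -9.79]],
    [[0, 0, 0], [0, 0, -9.79]],
    [[0, 0, 0], [0, 0, -9.79]],
    [[0, 0, 0], [0, 0, 0]],
  ],
  fingers=0.5,
)

```text
time: 29.75
tool_pos: [567.5, -304.0, 137.9]
tcp_rot: [-3.141, 0.0, 2.914]
contact_force: [-0.3, 0.6, 0.8]
grip_width: 46.0
finger_force: 0.0
```

servo_tool(
  deltas=[
    [[0.0087, 0.044, 0], [0, 0, 0]],
    [[0.0087, 0.044, 0], [0, 0, 0]],
    [[0.0087, 0.044, 0], [0, 0, 0]],
    [[0.0087, 0.044, 0], [0, 0, 0]],
    [[0.0087, 0.044, 0], [0, 0, 0]],
    [[0.0087, 0.044, 0], [0, 0, 0]],
    [[0.0087, 0.044, 0], [0, 0, 0]],
    [[0.0087, 0.044, 0], [0, 0, 0]],
    [[0.0087, 0.044, 0], [0, 0, 0]],
    [[0.0087, 0.044, 0], [0, 0, 0]],
    [[0.0087, 0.044, 0], [0, 0, 0]],
    [[0.0087, 0.044, 0], [0, 0, 0]],
    [[0.0085, 0.043, 0], [0, 0, 0]],
    [[0, 0, 0], [0, 0, 0]],
    [[0, 0, 0], [0, 0, 0]],
    [[0, 0, 0], [0, 0, 0]],
  ],
)

```text
time: 31.75
tool_pos: [585.9, 276.5, 137.4]
tcp_rot: [-3.141, 0.0, 2.913]
contact_force: [0.2, 0.9, 1.3]
grip_width: 45.5
finger_force: 0.0
```

```bash
cat >> h.py <<'E'
def find(name):
    im,m=snap("wrist"); cv2.imwrite(f"pics/{name}.png",im[:,:,::-1])
    for th in(100,120,140,160):
      for c in blobs(im.min(2)>th,800,30000):
        r=rect(m,c,8)
        if 50<r[2]<62 and 50<r[3]<62: print(th,c.mean(0).round(),r)
    for p in plates(im,m): print(p)
E
python3 - <<'E'
from h import *
find("w12"); to((587,278),11,167)
E
```

```text
140 [259. 186.] (587.3, 278.0, 56.7, 56.5, 76.9)
160 [259. 185.] (587.3, 278.1, 55.7, 54.5, 76.9)
pos [586.  276.5 137.4] rpy [-179.98    0.    166.88] | shift [ -0.7   1.7 126.4] turn -0.12 t 31.8 F [-0.1  0.5  0.2] w 45.6
```

servo_tool(
  deltas=[
    [[-0.0009, 0.0017, 0.025], [0, 0, 0]],
    [[0, 0, 0.035], [0, 0, 0]],
    [[0, 0, 0.035], [0, 0, 0]],
    [[0, 0, 0.025], [0, 0, 0]],
    [[0, 0, 0.0063], [0, 0, 0]],
    [[0, 0, 0], [0, 0, 0]],
  ],
)

```text
time: 32.55
tool_pos: [587.4, 278.8, 11.3]
tcp_rot: [3.141, 0.0, 2.914]
contact_force: [0.2, -0.3, -0.1]
grip_width: 46.0
finger_force: 0.0
```

servo_tool(
  deltas=[
    [[0, 0, 0], [0, 0, 0]],
    [[0, 0, 0], [0, 0, 0]],
    [[0, 0, 0], [0, 0, 0]],
    [[0, 0, 0], [0, 0, 0]],
    [[0, 0, 0], [0, 0, 0]],
    [[0, 0, 0], [0, 0, 0]],
  ],
  fingers=0,
)

```text
time: 33.3
tool_pos: [587.1, 279.3, 11.2]
tcp_rot: [3.141, 0.0, 2.915]
contact_force: [-0.5, 0.6, 2.3]
grip_width: 11.8
finger_force: 30.0
```

servo_tool(
  deltas=[
    [[0, 0, -0.01], [0, 0, 0]],
    [[0, 0, -0.03], [0, 0, 0]],
    [[0, 0, -0.03], [0, 0, 0]],
    [[0, 0, -0.03], [0, 0, 0]],
    [[0, 0, -0.03], [0, 0, 0]],
    [[0, 0, 0], [0, 0, -2]],
    [[0, 0, 0], [0, 0, 0]],
  ],
)

```text
time: 34.17
tool_pos: [586.4, 279.0, 139.9]
tcp_rot: [-3.141, -0.001, 2.951]
contact_force: [-0.0, 0.5, -1.4]
grip_width: 11.6
finger_force: 30.0
```

servo_tool(
  deltas=[
    [[-0.0078, -0.0405, 0], [0, 0, 0]],
    [[-0.0078, -0.0405, 0], [0, 0, 0]],
    [[-0.0078, -0.0405, 0], [0, 0, 0]],
    [[-0.0078, -0.0405, 0], [0, 0, 0]],
    [[-0.0078, -0.0405, 0], [0, 0, 0]],
    [[-0.0078, -0.0405, 0], [0, 0, 0]],
    [[-0.0078, -0.0405, 0], [0, 0, 0]],
    [[-0.0078, -0.0405, 0], [0, 0, 0]],
    [[-0.0078, -0.0405, 0], [0, 0, 0]],
    [[-0.0078, -0.0405, 0], [0, 0, 0]],
    [[-0.0078, -0.0405, 0], [0, 0, 0]],
    [[-0.0078, -0.0405, 0], [0, 0, 0]],
    [[0, 0, 0], [0, 0, 0]],
    [[0, 0, 0], [0, 0, 0]],
    [[0, 0, 0], [0, 0, 0]],
  ],
)

```text
time: 36.05
tool_pos: [586.2, -214.3, 140.4]
tcp_rot: [3.141, -0.001, 2.951]
contact_force: [-0.2, -0.1, -0.8]
grip_width: 11.6
finger_force: 30.0
```

Run:
```python
from h import *
fitshift(168.9,"w13",256); to((585.2,-217.4),57,168.9)
```

```text
t [ 586.3 -214.4  140.6]
dark (228, 215, 56, 107) x -29.7 -18.6 y -9.8 8.4
dark (218, 159, 69, 33) x 2.5 29.7 y -32.2 24.1
dark (214, 40, 76, 79) x 62.2 118.5 y -32.3 24.1
light (205, 137, 126, 67) x 22.6 57.0 y -26.5 37.4
light (212, 36, 82, 87) x 64.1 102.8 y -22.5 16.3
pos [ 586.3 -214.4  140.6] rpy [ 1.7998e+02 -4.0000e-02  1.6911e+02] | shift [ 0.5 -3.2 83.6] turn 0.21 t 36.1 F [-0.4  0.  -0.9] w 11.7
```

servo_tool(
  deltas=[
    [[0.0007, -0.0032, 0.015], [0, 0, 0.15]],
    [[0, 0, 0.03], [0, 0, 0]],
    [[0, 0, 0.03], [0, 0, 0]],
    [[0, 0, 0.008], [0, 0, 0]],
    [[0, 0, 0], [0, 0, 0]],
    [[0, 0, 0], [0, 0, 0]],
  ],
)

```text
time: 36.85
tool_pos: [585.7, -219.0, 59.1]
tcp_rot: [-3.141, 0.002, 2.947]
contact_force: [0.9, -1.3, -0.6]
grip_width: 11.8
finger_force: 30.0
```

Run:
```python
from h import *
fitshift(168.9,"w14",256); to((585.2,-217.4),43,168.9)
im=cv2.imread("pics/w14.png").astype(int)
r=im[187].mean(1); print([(i,int(r[i])) for i in range(200,216)],[(i,int(r[i])) for i in range(298,314)])
r=im[205].mean(1); print([(i,int(r[i])) for i in range(200,212)],[(i,int(r[i])) for i in range(300,312)])
```

```text
t [ 585.8 -219.1   59.2]
dark (228, 215, 56, 98) x 2.2 9.8 y -7.1 5.3
dark (209, 181, 99, 14) x 22.6 30.3 y -27.5 28.6
dark (202, 7, 114, 116) x 63.1 118.6 y -27.5 28.7
light (204, 193, 102, 40) x 8.7 27.7 y -27.9 25.6
light (219, 129, 96, 18) x 52.2 60.6 y -19.1 28.2
pos [ 585.8 -219.1   59.2] rpy [-1.7995e+02  1.3000e-01  1.6887e+02] | shift [ 0.9  1.6 16.2] turn -0.03 t 36.9 F [ 0.6  0.6 -0.3] w 11.8
[(200, 109), (201, 111), (202, 110), (203, 110), (204, 110), (205, 108), (206, 102), (207, 96), (208, 89), (209, 74), (210, 42), (211, 22), (212, 21), (213, 20), (214, 26), (215, 23)] [(298, 21), (299, 24), (300, 24), (301, 23), (302, 29), (303, 26), (304, 22), (305, 21), (306, 35), (307, 64), (308, 86), (309, 98), (310, 101), (311, 107), (312, 112), (313, 111)]
[(200, 111), (201, 108), (202, 109), (203, 110), (204, 111), (205, 116), (206, 123), (207, 129), (208, 129), (209, 130), (210, 129), (211, 129)] [(300, 130), (301, 130), (302, 129), (303, 130), (304, 128), (305, 120), (306, 101), (307, 94), (308, 93), (309, 99), (310, 104), (311, 109)]
```

servo_tool(
  deltas=[
    [[0.0009, 0.0011, 0.002], [0, 0, 0]],
    [[0, 0, 0.003], [0, 0, 0]],
    [[0, 0, 0.003], [0, 0, 0]],
    [[0, 0, 0.002], [0, 0, 0]],
    [[0, 0, 0.002], [0, 0, 0]],
    [[0, 0, 0.002], [0, 0, 0]],
    [[0, 0, 0.002], [0, 0, 0]],
    [[0, 0, 0.0015], [0, 0, 0]],
    [[0, 0, 0], [0, 0, 0]],
  ],
)

```text
time: 38.02
tool_pos: [584.3, -217.5, 43.0]
tcp_rot: [-3.141, 0.001, 2.947]
contact_force: [-6.9, 4.4, 18.4]
grip_width: 11.8
finger_force: 30.0
```

Run:
```python
from h import *
to((585.2,-217.4),43,168.9)
```

```text
pos [ 584.3 -217.5   43. ] rpy [-1.7997e+02  4.0000e-02  1.6888e+02] | shift [-0.9  0.3  0. ] turn -0.02 t 38.0 F [-6.9  4.4 18.4] w 11.8
```

servo_tool(
  deltas=[
    [[0, 0, 0], [0, 0, 0]],
    [[0, 0, 0], [0, 0, 0]],
    [[0, 0, 0], [0, 0, 0]],
    [[0, 0, -0.017], [0, 0, 0]],
    [[0, 0, -0.04], [0, 0, 0]],
    [[0, 0, -0.04], [0, 0, 0]],
    [[0, 0, 0], [0, 0, 8.97]],
    [[0, 0, 0], [0, 0, 8.97]],
    [[0, 0, 0], [0, 0, 8.97]],
    [[0, 0, 0], [0, 0, 8.97]],
    [[0, 0, 0], [0, 0, 0]],
  ],
  fingers=0.5,
)

```text
time: 39.4
tool_pos: [584.5, -217.5, 138.3]
tcp_rot: [3.141, 0.001, 2.322]
contact_force: [-0.7, 0.5, -0.0]
grip_width: 45.8
finger_force: 0.0
```

servo_tool(
  deltas=[
    [[0.0281, 0.0293, 0], [0, 0, 0]],
    [[0.0281, 0.0293, 0], [0, 0, 0]],
    [[0.0281, 0.0293, 0], [0, 0, 0]],
    [[0.0281, 0.0293, 0], [0, 0, 0]],
    [[0.0281, 0.0293, 0], [0, 0, 0]],
    [[0.0281, 0.0293, 0], [0, 0, 0]],
    [[0.0281, 0.0293, 0], [0, 0, 0]],
    [[0.0281, 0.0293, 0], [0, 0, 0]],
    [[0.0281, 0.0293, 0], [0, 0, 0]],
    [[0, 0, 0], [0, 0, 0]],
    [[0, 0, 0], [0, 0, 0]],
    [[0, 0, 0], [0, 0, 0]],
  ],
)

```text
time: 40.9
tool_pos: [604.9, 146.2, 137.5]
tcp_rot: [-3.141, 0.0, 2.321]
contact_force: [-0.0, -0.1, 0.1]
grip_width: 46.0
finger_force: 0.0
```

Run:
```python
from h import *
find("w15"); to((604.8,147),11,133)
```

```text
160 [256. 183.] (604.7, 146.6, 56.2, 56.3, 43.0)
pos [604.9 146.1 137.6] rpy [-1.7999e+02  2.0000e-02  1.3295e+02] | shift [  0.7   0.5 126.6] turn -0.05 t 41.0 F [ 0.5 -0.2  0.6] w 45.8
```

servo_tool(
  deltas=[
    [[0.0005, 0.0002, 0.025], [0, 0, 0]],
    [[0, 0, 0.035], [0, 0, 0]],
    [[0, 0, 0.035], [0, 0, 0]],
    [[0, 0, 0.025], [0, 0, 0]],
    [[0, 0, 0.0065], [0, 0, 0]],
    [[0, 0, 0], [0, 0, 0]],
  ],
)

```text
time: 41.7
tool_pos: [604.9, 147.3, 11.2]
tcp_rot: [3.141, 0.0, 2.321]
contact_force: [0.1, -0.7, -0.0]
grip_width: 46.0
finger_force: 0.0
```

servo_tool(
  deltas=[
    [[0, 0, 0], [0, 0, 0]],
    [[0, 0, 0], [0, 0, 0]],
    [[0, 0, 0], [0, 0, 0]],
    [[0, 0, 0], [0, 0, 0]],
    [[0, 0, 0], [0, 0, 0]],
    [[0, 0, 0], [0, 0, 0]],
  ],
  fingers=0,
)

```text
time: 42.45
tool_pos: [604.7, 147.9, 11.2]
tcp_rot: [3.141, 0.0, 2.321]
contact_force: [-0.9, 0.7, 3.3]
grip_width: 11.7
finger_force: 30.0
```

servo_tool(
  deltas=[
    [[0, 0, -0.01], [0, 0, 0]],
    [[0, 0, -0.03], [0, 0, 0]],
    [[0, 0, -0.03], [0, 0, 0]],
    [[0, 0, -0.03], [0, 0, 0]],
    [[0, 0, -0.03], [0, 0, 0]],
    [[0, 0, 0], [0, 0, -8.97]],
    [[0, 0, 0], [0, 0, -8.97]],
    [[0, 0, 0], [0, 0, -8.97]],
    [[0, 0, 0], [0, 0, -8.97]],
    [[0, 0, 0], [0, 0, 0]],
  ],
)

```text
time: 43.7
tool_pos: [604.5, 147.8, 141.1]
tcp_rot: [-3.141, 0.0, 2.946]
contact_force: [-0.3, 0.2, -0.4]
grip_width: 12.0
finger_force: 30.0
```

servo_tool(
  deltas=[
    [[0.0044, -0.0401, 0], [0, 0, 0]],
    [[0.0044, -0.0401, 0], [0, 0, 0]],
    [[0.0044, -0.0401, 0], [0, 0, 0]],
    [[0.0044, -0.0401, 0], [0, 0, 0]],
    [[0.0044, -0.0401, 0], [0, 0, 0]],
    [[0.0044, -0.0401, 0], [0, 0, 0]],
    [[0.0044, -0.0401, 0], [0, 0, 0]],
    [[0.0044, -0.0401, 0], [0, 0, 0]],
    [[0.0044, -0.0401, 0], [0, 0, 0]],
    [[0, 0, 0], [0, 0, 0]],
    [[0, 0, 0], [0, 0, 0]],
    [[0, 0, 0], [0, 0, 0]],
  ],
)

```text
time: 45.2
tool_pos: [496.3, -197.6, 141.0]
tcp_rot: [3.141, -0.0, 2.948]
contact_force: [0.2, -0.2, -0.6]
grip_width: 11.9
finger_force: 30.0
```

Run:
```python
from h import *
fitshift(168.9,"w16",256); to((496.7,-200.1),57,168.9)
```

```text
t [ 496.4 -197.6  141. ]
dark (228, 216, 56, 99) x -30.1 -20.0 y -10.0 8.2
dark (219, 161, 69, 31) x 2.2 27.7 y -31.2 24.8
light (215, 158, 76, 36) x 27.7 46.1 y -21.6 16.8
pos [ 496.4 -197.6  141. ] rpy [179.99   0.   168.91] | shift [-0.8 -2.4 84. ] turn 0.01 t 45.2 F [-0.2  0.5 -1. ] w 11.6
```

servo_tool(
  deltas=[
    [[-0.0008, -0.0026, 0.015], [0, 0, 0]],
    [[0, 0, 0.03], [0, 0, 0]],
    [[0, 0, 0.03], [0, 0, 0]],
    [[0, 0, 0.009], [0, 0, 0]],
    [[0, 0, 0], [0, 0, 0]],
    [[0, 0, 0], [0, 0, 0]],
  ],
)

```text
time: 46.0
tool_pos: [497.0, -201.7, 57.9]
tcp_rot: [-3.141, 0.002, 2.947]
contact_force: [0.3, 0.3, -0.8]
grip_width: 12.0
finger_force: 30.0
```

Run:
```python
from h import *
fitshift(168.9,"w17",256); to((496.3,-200.1),43,168.9)
im=cv2.imread("pics/w17.png").astype(int)
r=im[187].mean(1); print([(i,int(r[i])) for i in range(200,216)],[(i,int(r[i])) for i in range(298,314)])
r=im[205].mean(1); print([(i,int(r[i])) for i in range(200,212)],[(i,int(r[i])) for i in range(300,312)])
```

```text
t [ 497.1 -201.7   58. ]
dark (228, 216, 56, 97) x 2.8 9.6 y -7.1 5.3
dark (209, 182, 99, 13) x 23.0 30.0 y -27.3 28.5
pos [ 497.1 -201.7   58. ] rpy [-1.7995e+02  1.2000e-01  1.6888e+02] | shift [ 1.   1.4 15. ] turn -0.02 t 46.0 F [ 0.3  0.  -0.2] w 11.8
[(200, 119), (201, 121), (202, 123), (203, 122), (204, 120), (205, 118), (206, 110), (207, 104), (208, 98), (209, 76), (210, 43), (211, 24), (212, 24), (213, 23), (214, 20), (215, 27)] [(298, 27), (299, 27), (300, 25), (301, 22), (302, 26), (303, 28), (304, 27), (305, 22), (306, 29), (307, 61), (308, 93), (309, 107), (310, 106), (311, 115), (312, 120), (313, 122)]
[(200, 116), (201, 118), (202, 119), (203, 120), (204, 120), (205, 124), (206, 132), (207, 135), (208, 139), (209, 139), (210, 138), (211, 141)] [(300, 139), (301, 139), (302, 138), (303, 140), (304, 135), (305, 128), (306, 102), (307, 90), (308, 99), (309, 105), (310, 111), (311, 120)]
```

Same picture as for well3, so I'll use the same correction.

servo_tool(
  deltas=[
    [[0.0008, 0.0011, 0.002], [0, 0, 0]],
    [[0, 0, 0.003], [0, 0, 0]],
    [[0, 0, 0.003], [0, 0, 0]],
    [[0, 0, 0.002], [0, 0, 0]],
    [[0, 0, 0.002], [0, 0, 0]],
    [[0, 0, 0.002], [0, 0, 0]],
    [[0, 0, 0.0015], [0, 0, 0]],
    [[0, 0, 0], [0, 0, 0]],
  ],
)

```text
time: 47.05
tool_pos: [495.8, -200.1, 43.0]
tcp_rot: [-3.141, 0.001, 2.947]
contact_force: [-5.7, 2.5, 14.5]
grip_width: 11.4
finger_force: 30.0
```

Run:
```python
from h import *
to((496.3,-200.1),43,168.9)
```

```text
pos [ 495.8 -200.1   43. ] rpy [-1.7998e+02  4.0000e-02  1.6888e+02] | shift [-0.5  0.1  0. ] turn -0.02 t 47.0 F [-5.7  2.5 14.5] w 11.4
```

servo_tool(
  deltas=[
    [[0, 0, 0.0015], [0, 0, 0]],
    [[0, 0, 0], [0, 0, 0]],
  ],
)

```text
time: 47.3
tool_pos: [495.8, -200.1, 42.9]
tcp_rot: [-3.141, 0.001, 2.948]
contact_force: [-8.8, 4.5, 29.9]
grip_width: 11.7
finger_force: 30.0
```

servo_tool(
  deltas=[
    [[0, 0, 0], [0, 0, 0]],
    [[0, 0, 0], [0, 0, 0]],
    [[0, 0, 0], [0, 0, 0]],
    [[0, 0, -0.015], [0, 0, 0]],
    [[0, 0, -0.04], [0, 0, 0]],
    [[0, 0, -0.04], [0, 0, 0]],
    [[-0.034, 0.003, -0.04], [0, 0, 0]],
    [[-0.034, 0.003, -0.04], [0, 0, 0]],
    [[-0.034, 0.003, -0.04], [0, 0, 0]],
    [[0, 0, 0], [0, 0, 0]],
    [[0, 0, 0], [0, 0, 0]],
    [[0, 0, 0], [0, 0, 0]],
  ],
  fingers=0.5,
)

```text
time: 48.8
tool_pos: [596.3, -210.6, 253.6]
tcp_rot: [3.141, -0.003, 2.947]
contact_force: [0.3, -0.3, 0.3]
grip_width: 45.9
finger_force: 0.0
```

Run:
```python
from h import *
im,m=snap("wrist"); cv2.imwrite("pics/w18.png",cv2.resize(im[:240,:,::-1],None,fx=1.5,fy=1.5))
to((466,-94.5),87,168.9)
```

```text
pos [ 596.5 -210.7  253.8] rpy [ 1.7996e+02 -1.5000e-01  1.6884e+02] | shift [150.4  88.9 166.8] turn -0.06 t 48.9 F [0.2 0.8 0.4] w 46.0
```

View pics/w18.png

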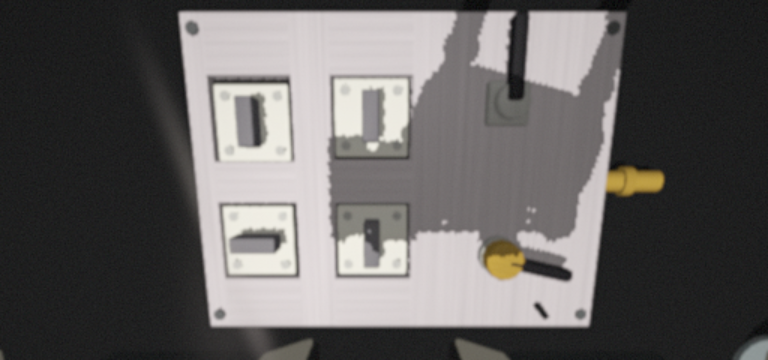

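Wells 1, 2 and 3 look level. The plate in well0 (250,120) shows a dark gap along its top edge, so I'll check it closer.

Run:
```python
from h import *
im,m=snap("wrist")
W=np.array([[481.1,-284.6],[497.7,-198.3],[569.2,-302],[586.2,-215.6]])+[-1,-2]
for i,w in enumerate(W):
    px=proj(m,np.r_[w,40])[0]; print(i,px.round(1))
    x,y=px.astype(int); s=im[y-34:y+34,x-34:x+34]
    for th in (100,140,170):
        for c in blobs(s.min(2)>th,900,4500):
            if np.ptp(c[:,0])<66: print("  ",th,rect(m,c+[x-34,y-34],40))
x,y=proj(m,np.r_[W[0],40])[0].astype(int)
cv2.imwrite("pics/z.png",cv2.resize(im[y-40:y+40,x-40:x+130,::-1],None,fx=4.5,fy=4.5,interpolation=cv2.INTER_CUBIC))
```

```text
0 [168.1  78.9]
1 [248.1  78.6]
   170 (494.3, -201.1, 52.9, 49.5, 78.9)
2 [173.6 160. ]
   170 (567.9, -304.8, 53.7, 53.2, 78.9)
   170 (568.1, -304.6, 62.3, 60.3, 78.9)
3 [248.6 160.1]
```

View pics/z.png

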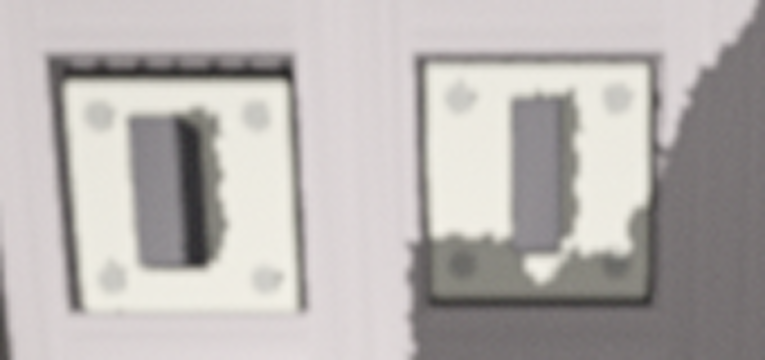

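Plate A seems to have slid to one side inside its well and looks untilted. I'll press on its bar with shut fingers to confirm its height (bar top should be at z≈64).

servo_tool(
  deltas=[
    [[0.0241, -0.0241, 0.03], [0, 0, 0]],
    [[0.0241, -0.0241, 0.04], [0, 0, 0]],
    [[0.0241, -0.0241, 0.04], [0, 0, 0]],
    [[0.0241, -0.0241, 0.04], [0, 0, 0]],
    [[0, 0, 0.02], [0, 0, 0]],
    [[0, 0, 0], [0, 0, 0]],
    [[0, 0, 0], [0, 0, 0]],
  ],
  fingers=0,
)

```text
time: 49.78
tool_pos: [484.9, -287.1, 85.8]
tcp_rot: [-3.141, 0.001, 2.948]
contact_force: [-0.1, -0.5, 0.1]
grip_width: 0.2
finger_force: 0.0
```

servo_tool(
  deltas=[
    [[0, 0, 0.004], [0, 0, 0]],
    [[0, 0, 0.004], [0, 0, 0]],
    [[0, 0, 0.004], [0, 0, 0]],
    [[0, 0, 0.002], [0, 0, 0]],
    [[0, 0, 0.002], [0, 0, 0]],
    [[0, 0, 0.002], [0, 0, 0]],
    [[0, 0, 0.002], [0, 0, 0]],
    [[0, 0, 0], [0, 0, 0]],
  ],
)

```text
time: 50.78
tool_pos: [484.3, -286.9, 64.8]
tcp_rot: [3.142, -0.0, 2.947]
contact_force: [-0.8, 0.2, -0.1]
grip_width: 0.4
finger_force: 0.0
```

servo_tool(
  deltas=[
    [[0, 0, 0.001], [0, 0, 0]],
    [[0, 0, 0.001], [0, 0, 0]],
    [[0, 0, 0.001], [0, 0, 0]],
    [[0, 0, 0.001], [0, 0, 0]],
    [[0, 0, 0], [0, 0, 0]],
  ],
)

```text
time: 51.4
tool_pos: [484.7, -287.2, 64.0]
tcp_rot: [-3.14, 0.002, 2.948]
contact_force: [-5.4, 4.3, 23.6]
grip_width: 0.8
finger_force: 11.6
```

Plate A is confirmed seated: contact is at z = 64.0 under 24 N. Next, close the vent.

servo_tool(
  deltas=[
    [[0, 0, -0.036], [0, 0, 0]],
    [[0, 0, -0.04], [0, 0, 0]],
    [[0.0113, 0.037, 0], [0, 0, 0]],
    [[0.0113, 0.037, 0], [0, 0, 0]],
    [[0.0113, 0.037, 0], [0, 0, 0]],
    [[0.0113, 0.037, 0], [0, 0, 0]],
    [[0.0113, 0.037, 0], [0, 0, 0]],
    [[0, 0, 0], [0, 0, 0]],
    [[0, 0, 0.03], [0, 0, 0]],
    [[0, 0, 0.02], [0, 0, 0]],
    [[0, 0, 0], [0, 0, 0]],
    [[0, 0, 0], [0, 0, 0]],
  ],
  fingers=0.4,
)

```text
time: 52.9
tool_pos: [465.3, -95.2, 87.6]
tcp_rot: [-3.141, 0.001, 2.947]
contact_force: [1.3, -0.3, 1.1]
grip_width: 37.0
finger_force: 0.0
```

Run:
```python
from h import *
im,m=snap("wrist"); to((464.5,-94.8),49,168.9)
for c in blobs(im.max(2)<60,300,5000):
    p=ray(m,c[c[:,1]<232],73) if (c[:,1]<232).any() else None
    if p is not None and c[:,0].min()>200 and c[:,0].max()<310: print(cv2.boundingRect(c.astype(np.int32)),p.mean(0).round(1),p.min(0).round(1),p.max(0).round(1))
```

```text
pos [465.4 -95.2  87.8] rpy [-1.7997e+02  1.0000e-01  1.6885e+02] | shift [ 0.9  0.2 38.8] turn -0.05 t 53.0 F [ 1.  -0.5 -0.1] w 37.0
```

servo_tool(
  deltas=[
    [[0.0005, 0, 0.019], [0, 0, 0]],
    [[0, 0, 0.019], [0, 0, 0]],
    [[0, 0, 0], [0, 0, 0]],
  ],
)

```text
time: 53.32
tool_pos: [463.9, -94.5, 48.8]
tcp_rot: [3.142, -0.001, 2.947]
contact_force: [-0.2, -0.7, 0.2]
grip_width: 36.5
finger_force: 0.0
```

servo_tool(
  deltas=[
    [[0, 0, 0], [0, 0, 0]],
    [[0, 0, 0], [0, 0, 0]],
    [[0, 0, 0], [0, 0, 0]],
    [[0, 0, 0], [0, 0, 0]],
    [[0, 0, 0], [0, 0, 0]],
    [[0, 0, 0], [0, 0, 0]],
  ],
  fingers=0,
)

```text
time: 54.08
tool_pos: [464.5, -94.6, 49.3]
tcp_rot: [-3.141, 0.001, 2.947]
contact_force: [-1.1, -0.2, 5.7]
grip_width: 9.5
finger_force: 30.0
```

servo_tool(
  deltas=[
    [[-0.00036, 0.00548, 0], [0, 0, 7.5]],
    [[-0.00036, 0.00548, 0], [0, 0, 7.5]],
    [[-0.00036, 0.00548, 0], [0, 0, 7.5]],
    [[-0.00036, 0.00548, 0], [0, 0, 7.5]],
    [[-0.00036, 0.00548, 0], [0, 0, 7.5]],
    [[-0.00036, 0.00548, 0], [0, 0, 7.5]],
    [[-0.00036, 0.00548, 0], [0, 0, 7.5]],
    [[-0.00036, 0.00548, 0], [0, 0, 7.5]],
    [[-0.00036, 0.00548, 0], [0, 0, 7.5]],
    [[-0.00036, 0.00548, 0], [0, 0, 7.5]],
    [[-0.00036, 0.00548, 0], [0, 0, 7.5]],
    [[-0.00036, 0.00548, 0], [0, 0, 7.5]],
    [[0, 0.0025, 0], [0, 0, 3]],
    [[0, 0, 0], [0, 0, 0]],
    [[0, 0, 0], [0, 0, 0]],
  ],
)

```text
time: 55.95
tool_pos: [514.1, -61.8, 49.2]
tcp_rot: [-3.138, 0.001, 1.326]
contact_force: [-7.5, -1.4, 10.2]
grip_width: 9.7
finger_force: 30.7
```

servo_tool(
  deltas=[
    [[0, 0, 0], [0, 0, 0]],
    [[0, 0, 0], [0, 0, 0]],
    [[0, 0, -0.02], [0, 0, 0]],
    [[0, 0, -0.04], [0, 0, 0]],
    [[0, 0, -0.04], [0, 0, 0]],
    [[0, 0, -0.04], [0, 0, 0]],
    [[0, 0, -0.04], [0, 0, 0]],
    [[0, 0, 0], [0, 0, 0]],
    [[0, 0, 0], [0, 0, 0]],
  ],
  fingers=0.4,
)

```text
time: 57.08
tool_pos: [515.6, -61.6, 228.0]
tcp_rot: [-3.14, -0.0, 1.324]
contact_force: [-0.7, 0.1, -0.3]
grip_width: 36.6
finger_force: 0.0
```

```bash
cat >> h.py <<'E'
def lever(axis,zc=73,name="lv"):
    im,m=snap("wrist"); cv2.imwrite(f"pics/{name}.png",im[:,:,::-1])
    S=cv2.connectedComponentsWithStats(((im.max(2)<70)).astype(np.uint8))
    for i in range(1,S[0]):
        a=S[2][i,4]
        if not 60<a<1500: continue
        v,u=np.where(S[1]==i); q=ray(m,np.c_[u,v],zc)-axis; r=np.hypot(*q.T)
        if r.max()<75:
            r4=cv2.minAreaRect(q.astype(np.float32)); c=q.mean(0); w,V=np.linalg.eigh(np.cov(q.T)); d=V[:,1]*np.sign(V[:,1]@c)
            print("px",S[3][i].round(),"area",a,"rmax",r.max().round(),"centroid",(c+axis).round(1),"size",np.round(r4[1],1),"world dir deg",np.degrees(np.arctan2(d[1],d[0])).round(1),"centroid dir",np.degrees(np.arctan2(c[1],c[0])).round(1))
E
python3 - <<'E'
from h import *
to((464.5,-94.8),49,78.9)
lever(np.array([505.7,-102.9])); lever(np.array([613.7,-124.1]))
E
```

```text
pos [515.6 -61.6 228. ] rpy [-179.93   -0.     75.87] | shift [-42.4 -43.7 179. ] turn -3.03 t 57.1 F [-0.7  0.1 -0.3] w 36.6
px [254. 193.] area 375 rmax 52.0 centroid [511.1 -75.9] size [50.8  9.3] world dir deg 79.3 centroid dir 78.6
px [368. 184.] area 331 rmax 50.0 centroid [624.4 -94.3] size [36.8 10.2] world dir deg 64.8 centroid dir 70.3
```

servo_tool(
  deltas=[
    [[0, 0, 0], [0, 0, 8.9]],
    [[0.0075, 0.0386, 0.02], [0, 0, 0]],
    [[0.0075, 0.0386, 0.02], [0, 0, 0]],
    [[0.0075, 0.0386, 0.02], [0, 0, 0]],
    [[0, 0, 0], [0, 0, 0]],
    [[0, 0, 0], [0, 0, 0]],
    [[0, 0, 0], [0, 0, 0]],
  ],
  fingers=0.4,
)

```text
time: 58.05
tool_pos: [630.8, -86.2, 169.8]
tcp_rot: [3.141, -0.0, 1.169]
contact_force: [-0.4, -0.3, 0.5]
grip_width: 36.8
finger_force: 0.0
```

Run:
```python
from h import *
to((631.4,-86),49,67)
lever(np.array([613.7,-124.1]),73,"lv2")
im=cv2.imread("pics/lv2.png").astype(int); m=bot.camera_model("wrist")
br=(im[:,:,2]-im[:,:,0]>70)&(im[:,:,2]>110)
for c in blobs(br,100,5000):
    u,w=cv2.minEnclosingCircle(c.astype(np.float32)); print("brass",np.round(u),round(w,1),ray(m,[u],59).round(1))
cv2.imwrite("pics/lv2z.png",cv2.resize(cv2.imread("pics/lv2.png")[90:240,190:390],None,fx=3.5,fy=3.5))
```

```text
pos [630.8 -86.2 169.8] rpy [179.95  -0.    66.98] | shift [  0.4   0.5 120.8] turn -0.02 t 58.0 F [-0.4 -0.3  0.5] w 36.8
px [295. 179.] area 80 rmax 71.0 centroid [666.3 -87.3] size [13.4  4. ] world dir deg 28.5 centroid dir 35.0
px [255. 204.] area 468 rmax 53.0 centroid [627.4 -94.3] size [40.3  9.4] world dir deg 65.8 centroid dir 65.4
brass [254. 240.] 15.1 [[ 612.2 -129.5]]
```

View pics/lv2z.png

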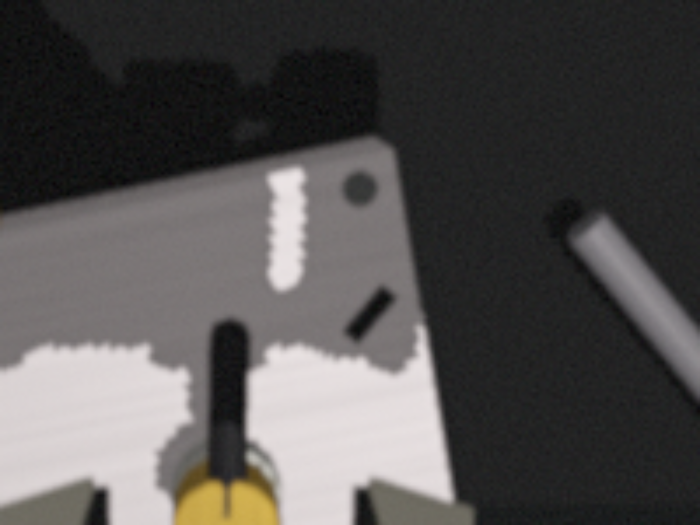

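The bleed lever points at 65.7° from its hub, and the index rib, right of the lever, lies along 28.5°. Descend and grip.

servo_tool(
  deltas=[
    [[0, 0.0003, 0.03], [0, 0, 1.4]],
    [[0, 0, 0.04], [0, 0, 0]],
    [[0, 0, 0.03], [0, 0, 0]],
    [[0, 0, 0.02], [0, 0, 0]],
    [[0, 0, 0], [0, 0, 0]],
    [[0, 0, 0], [0, 0, 0]],
  ],
)

```text
time: 58.85
tool_pos: [632.2, -86.7, 50.5]
tcp_rot: [3.139, -0.0, 1.144]
contact_force: [0.0, 0.1, 0.7]
grip_width: 36.9
finger_force: 0.0
```

servo_tool(
  deltas=[
    [[0, 0, 0], [0, 0, 0]],
    [[0, 0, 0], [0, 0, 0]],
    [[0, 0, 0], [0, 0, 0]],
    [[0, 0, 0], [0, 0, 0]],
    [[0, 0, 0], [0, 0, 0]],
    [[0, 0, 0], [0, 0, 0]],
  ],
  fingers=0,
)

```text
time: 59.6
tool_pos: [631.3, -86.2, 49.2]
tcp_rot: [-3.141, -0.0, 1.144]
contact_force: [-3.8, 2.9, 5.6]
grip_width: 9.8
finger_force: 30.0
```

servo_tool(
  deltas=[
    [[-0.00034, 0.00537, 0], [0, 0, 7.34]],
    [[-0.00034, 0.00537, 0], [0, 0, 7.34]],
    [[-0.00034, 0.00537, 0], [0, 0, 7.34]],
    [[-0.00034, 0.00537, 0], [0, 0, 7.34]],
    [[-0.00034, 0.00537, 0], [0, 0, 7.34]],
    [[0, 0, 0], [0, 0, 0]],
    [[0, 0, 0], [0, 0, 0]],
  ],
)

```text
time: 60.48
tool_pos: [650.5, -104.5, 49.2]
tcp_rot: [-3.141, 0.001, 0.504]
contact_force: [-5.3, -0.2, 6.2]
grip_width: 9.6
finger_force: 30.0
```

Run:
```python
from h import *
g=np.array([613.7,-124.1])+42*np.array([np.cos(np.radians(28.9)),np.sin(np.radians(28.9))])
to(g,49,28.9)
```

```text
pos [ 650.5 -104.5   49.2] rpy [-1.7996e+02  6.0000e-02  2.8850e+01] | shift [ 0.3 -0.6  0.2] turn -0.05 t 60.5 F [-5.3 -0.2  6.2] w 9.6
```

servo_tool(
  deltas=[
    [[0, 0, 0], [0, 0, 0]],
    [[0, 0, 0], [0, 0, 0]],
    [[0, 0, 0], [0, 0, 0]],
    [[0, 0, -0.02], [0, 0, 0]],
    [[0, 0, -0.04], [0, 0, 0]],
    [[0, 0, -0.04], [0, 0, 0]],
    [[0, 0, -0.02], [0, 0, 0]],
    [[0, 0, 0], [0, 0, 0]],
    [[0, 0, 0], [0, 0, 0]],
  ],
  fingers=0.4,
)

```text
time: 61.6
tool_pos: [650.4, -104.3, 167.5]
tcp_rot: [-3.14, 0.002, 0.504]
contact_force: [-0.3, -0.3, 1.1]
grip_width: 36.8
finger_force: 0.0
```

Run:
```python
from h import *
a=np.array([613.7,-124.1])
lever(a,73,"lv3"); lever(a,43,"lv4")
```

```text
px [255. 166.] area 76 rmax 73.0 centroid [672.5 -92.7] size [13.   3.2] world dir deg 26.8 centroid dir 28.1
px [256. 207.] area 479 rmax 53.0 centroid [ 642.5 -109.8] size [41.9  9.3] world dir deg 28.9 centroid dir 26.4
px [255. 166.] area 64 rmax 68.0 centroid [667.6 -95.6] size [14.5  2.7] world dir deg 27.2 centroid dir 27.9
px [256. 207.] area 483 rmax 46.0 centroid [ 633.8 -114.4] size [46.8 10.4] world dir deg 29.0 centroid dir 25.7
```

servo_tool(
  deltas=[
    [[0, 0, -0.04], [0, 0, 0]],
    [[0.0042, -0.042, -0.005], [0, 0, 0]],
    [[0.0042, -0.042, -0.005], [0, 0, 0]],
    [[0.0042, -0.042, -0.005], [0, 0, 0]],
    [[0.0042, -0.042, -0.005], [0, 0, 0]],
    [[0.0042, -0.042, -0.005], [0, 0, 0]],
    [[0.0042, -0.042, -0.005], [0, 0, 0]],
    [[0.0042, -0.042, -0.005], [0, 0, 0]],
    [[0.0042, -0.042, -0.005], [0, 0, 0]],
    [[0.0042, -0.042, -0.005], [0, 0, 0]],
    [[0, 0, 0], [0, 0, 0]],
    [[0, 0, 0], [0, 0, 0]],
  ],
)

```text
time: 63.2
tool_pos: [501.6, 244.4, 253.1]
tcp_rot: [3.141, 0.001, 0.504]
contact_force: [-0.1, -0.4, -0.7]
grip_width: 36.9
finger_force: 0.0
```

Run:
```python
from h import *
im,m=snap("top"); cv2.imwrite("pics/top9.png",im[:,:,::-1])
for th in(150,175,190,205):
  for c in blobs(im.min(2)>th,150,900):
    x,y,a,b,t=rect(m,c,40)
    if a>40 and b>40 and a<70 and b<70: print(th,c.mean(0).round(),x,y,a,b,t)
S=cv2.connectedComponentsWithStats((im.max(2)<70).astype(np.uint8))
for i in range(1,S[0]):
    if 15<S[2][i,4]<400 and 295<S[3][i][0]<415 and 140<S[3][i][1]<245: 
        v,u=np.where(S[1]==i); q=ray(m,np.c_[u,v],73); w,V=np.linalg.eigh(np.cov(q.T)); print(S[3][i].round(),S[2][i,4],q.mean(0).round(),np.degrees(np.arctan2(V[1,1],V[0,1]))%180)
```

```text
150 [248. 116.] 764.4 114.1 43.0 43.4 46.5
150 [167. 110.] 774.6 347.0 57.5 54.8 45.9
175 [167. 110.] 774.7 347.1 57.5 54.8 45.9
190 [167. 110.] 775.3 347.8 52.5 54.3 1.3
205 [167. 110.] 775.3 347.8 52.5 54.3 1.3
[327. 157.] 33 [ 642. -106.] 28.154806299129774
[391. 186.] 18 [ 565. -286.] 69.49249179304145
[311. 203.] 23 [513. -64.] 79.48549891053686
[321. 205.] 17 [508. -91.] 72.81098328993997
[386. 215.] 23 [ 483. -271.] 170.03389324809308
[385. 226.] 20 [ 455. -269.] 79.18818383976281
```

```bash
python3 -c "
from plant import bot
print(bot.close_job())"
```

```text
the job is handed in; nothing more can be done
None
```

The job is handed in: vent opened, four plates pressed down into their own wells, vent closed, then the bleed lever turned to its 50° mark, in about 63 s. The plate in well0 later slid to one side inside its well; pressing it down confirmed it was still seated.

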